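# Roll a filter cartridge rib-up and pack it in its hinged case

## Robot

A 7-joint arm with a two-finger parallel gripper is mounted at the origin on a cart in front of the work surface, level with it; the furniture and walls round the work are solid. World frame = base frame: x ahead of the robot, y to its left, z up, the work surface at z = 0. Lengths are in m, angles in rad, forces in N, time in s.
With the tool pointing down it reaches from about 0.425 to 1.025 m from the base axis. Payload 9.4 kg.
Tool frame: the origin (TCP) lies midway between the tips of the shut fingers; the grasp point (between the pads) lies 19 mm behind it; x points along the fingers, z is the direction in which the jaws open and shut, and the axes are right-handed (so a half turn about x gives the same grasp; the last joint's range is limited). The gripper opens to 93 mm and grips with 3 to 60 N. Pads are 15 mm wide; open, the fingers measure 128 mm over their backs; the gripper's body (75 mm by 188 mm) begins 65 mm behind the grasp point.
Start: joints at [1.174, 0.599, -0.003, 1.599, 0.002, 0.943, -0.08], TCP at [0.228, -0.688, 0.219] pointing down, gripper open.
Joint ranges: [-2.57, 2.57], [-0.35, 1.97], [-1.29, 1.29], [0.11, 2.56], [-1.05, 4.19], [0.11, 1.86], [-2.63, 2.63]. Speed limits (rad/s): [2.22, 2.22, 3.01, 3.01, 3.14, 3.14, 3.14].

## Interface

Orientations are given as a unit quaternion [x, y, z, w].
In Python, from plant import state, viewer, sign_off, recognise, pinpoint gives the robot as it stands.
- The arm moves only by the tool play_rows, never from a script. Its argument "plan" is a list of rows, each an object of numbers: "tx", "ty", "tz": the shift along the world's x, y, z in cm; "wx", "wy", "wz": the turn, a rotation vector about the world's x, y, z in degrees; "grip": the opening, from -1 (shut) to 1 (fully open). In form: [{"tx": .., "ty": .., "tz": .., "wx": .., "wy": .., "wz": .., "grip": ..}, ...]. A call has 1 to 12 rows; each row is the pose to reach, as a shift and turn from the pose measured when the call began; what a row does not reach only later rows make up. A row lasts 1/10 s, in which the tool goes at most 50 mm and 8.59 degrees, less where a joint would pass 70% of its speed; a pose out of reach is approached as far as the arm can. A call with a gripper value outside its range is refused whole. The fingers move at their own pace and stop on an object; the grip force is fixed at half the most. Time passes only in rows, so rows that repeat a pose let the fingers close. It gives the time, the measured TCP pose, the force and the opening at its end, in the units of the state.
- state(): the state, without advancing time (a new reading comes with each control period).
- viewer.camera(name): name is "scene" or "top" or "wrist"; returns the picture (480x640x3 uint8, red, green, blue); there is no depth.
- viewer.calibration(name): a dict with "K" (3x3 intrinsics, pixels), "dist_coeffs" ([k1, k2, p1, p2, k3] as OpenCV has them; the pictures are not rectified), "view" (4x4, takes a point from world to camera coordinates). Camera axes: x right, y down, z forward; pixel columns grow to the right and rows downward; lengths in m; the calibration is good to about 2 mm. A picture is of the moment at which its call begins: read the wrist's pose just before it. calibration takes no time and is no camera call; for the wrist camera it gives the pose at the moment of the call.
- sign_off(): hands the job in, once; it reports no verdict.
Trained networks look in the newest picture that a camera, given by its name, has taken for a name from the list of things; names that differ only in an ending like _2 or _b are one class to them, and where a whole thing is asked for, a point or a joint stands for the part that bears it (a point fixed in the world has none). Each returns a list of dicts, best first, with "p" (0 to 1); they miss things now and then, are a little off and sometimes report something else, mostly with a low value. They report only what shows in the picture. A call takes as long as a camera call. They do not tell look-alikes from the thing itself.
- recognise(camera, thing): "at" ([column, row] as shares, 0 to 1, of the picture: columns of its width, rows of its height, amid what is visible of it).
- pinpoint(camera, thing): "at" ([column, row] as shares, 0 to 1, of the picture: columns of its width, rows of its height: a listed point, or the origin of a listed thing).
The state is a dict: "time_s": time; "joints": joint angles; "qvel": joint speeds; "tau": joint torques, N m; "position": TCP position; "orientation": TCP orientation; "contact_force": force on the tool from outside, world axes, zero at the start; "ft_torque": the same for the moment, N m; "width": opening from 0.0 (shut) to 1.0 (fully open).
Only numpy, scipy, OpenCV 4.12 (cv2) and the standard library are available. Lean on these libraries where they do the work, as an engineer would, in place of code of your own. Each camera call takes 0.05 s, during which the arm holds its last target.

## Task

The reel-shaped filter cartridge lies on the table with its grip rib turned to the side. Keep it on the table and roll it over until the rib points straight up; only then pick it up, set it down gently inside the lower half of the open hinged case with the rib still up, and swing the lid gently down until the two halves meet edge to edge. Leave the other things on the table where they are.

Things in the scene. Friction and masses are not known exactly. Their poses are not given: they have to be found in the camera images.
- cartridge: reel-shaped cartridge 120 mm long, 0.35 kg: two white end caps with dark rubber bands, diameter 80, 22 wide, on a metal core, diameter 38, 76 long between caps. Origin on the axis at mid-length, 40 mm over the table; x = reel axis, z = out through the rib; starts with z 100 deg from up, to the robot's right. Rolls with slight resistance
- rib (a point): middle of the outer edge of the cartridge's white grip rib, 38 mm from the reel axis. The rib is 60 mm long along the axis, 14 mm thick, stands 19 mm out of the core and ends 2 mm inside the caps' rims. Axes as the cartridge
- case: lower half of a grey hinged case, fixed on the table: tray 148 x 98 mm outside, rim 46 high, floor 6 thick, inside 88 wide (y); end stops leave 128 of length (x). Origin at the underside below where the cartridge's middle belongs; tray spans x = -77 to +71; +x to the hinge end, z up. Cartridge lies lengthwise (x along case x, either way round), its axis then 46 mm over the table
- lid (a joint): hinge of the case's upper half, rad: 0 = closed, rims together; grows as it opens; starts 1.6 to 1.9 (lid upright, leaning back). Stiff: stays where it is left. The lid is a shell 148 x 98 mm, 50 high; two dark pads inside pass on both sides of the rib (slot 32 mm), so it closes only with the rib up
- lid_hinge (a point): middle of the lid's hinge line, fixed to the case: 75.5 mm along the case's +x from its origin and 46 mm up; the hinge line runs along the case's y
- lid_tab (a point): middle of the outer (upper when closed) face of the tab on the lid's free end; closed, it lies 91 mm from the case's origin towards -x and 54.5 mm over the table. Tab 50 mm wide (y), 8 thick, stands 28 out of the lid's end wall, which rises 42 above it. Axes turn with the lid: z = tab's outer normal, -x = away from the hinge
- petri: bystander: petri dish, to be left alone; origin at its underside
- tape: bystander: roll of tape, to be left alone; origin at its underside
- gauze: bystander: gauze roll, to be left alone; origin at its underside
- dropper: bystander: dropper bottle, to be left alone; origin at its underside
- marker: bystander: red marker pen, to be left alone; origin at its underside
There are look-alikes about, which are no part of the job. What is shaped like the cartridge but pink is not meant.

How it is judged:
By the outcome, as a careful person would: the job done as asked, in the order asked, and still so for the second after the job is handed in, with the robot touching nothing.
It also fails if it takes over 72 s, if anything falls off the work surface, if the arm or the gripper's body presses on something with over 40 N, if the wrist force passes 120 N, or if a joint passes its speed limit or range.

## Working session

There is one attempt and no reset: what is moved stays moved. The work goes in short steps, Python scripts to look and compute and a tool call to move; the robot and the scene stay as the last step left them, time stands still between calls to the robot, and variables do not carry over. Pictures are saved under pics/ and viewed, and the job is handed in when it is done.

Besides the shell and the picture viewer there is one more tool, called after ">>>" by a JSON object that holds its "op" and its "data", one argument or row to a line. play_rows: Moves the arm, as the interface text tells. Its arguments: {"type":"object","properties":{"plan":{"type":"array"}},"required":["plan"]}

```bash
ls; mkdir -p pics; cat > h.py <<'E'
import numpy as np, cv2
from plant import state, viewer, sign_off, recognise, pinpoint
def save(im,n): cv2.imwrite('pics/'+n+'.png', im[:,:,::-1])
def ray(cam,uv,cal=None):
    c=cal or viewer.calibration(cam); K=np.array(c['K']);d=np.array(c['dist_coeffs']);V=np.array(c['view'])
    p=cv2.undistortPoints(np.array([[uv]],float),K,d)[0,0]
    R=V[:3,:3];t=V[:3,3]
    o=-R.T@t; dd=R.T@np.array([p[0],p[1],1]); return o,dd/np.linalg.norm(dd)
def atz(cam,uv,z,cal=None):
    o,d=ray(cam,uv,cal); return o+d*(z-o[2])/d[2]
def proj(cam,P,cal=None):
    c=cal or viewer.calibration(cam); V=np.array(c['view'])
    r,_=cv2.Rodrigues(V[:3,:3]); 
    return cv2.projectPoints(np.atleast_2d(np.array(P,float)),r,V[:3,3],np.array(c['K']),np.array(c['dist_coeffs']))[0][:,0]
def tri(a,b):
    (o1,d1),(o2,d2)=a,b
    A=np.stack([d1,-d2],1); s=np.linalg.lstsq(A,o2-o1,rcond=None)[0]
    p,q=o1+s[0]*d1,o2+s[1]*d2; return (p+q)/2,np.linalg.norm(p-q)
E
python3 - <<'E'
from h import *
s=state();print({k:np.round(v,3) for k,v in s.items()})
for c in ['scene','top','wrist']:
    save(viewer.camera(c),c+'0')
for c in ['scene','top']:
    for t in ['cartridge','rib','case','lid','lid_hinge','lid_tab']:
        for f in ((recognise,pinpoint) if t in('cartridge','case','lid') else (pinpoint,)):
            try:
                print(c,t,f.__name__,[(np.round(np.array(r['at'])*[640,480],0),round(r['p'],2)) for r in f(c,t)][:4])
            except Exception as e: print(c,t,f.__name__,e)
print(state()['time_s'])
E
```

```text
pics
{'time_s': np.float64(0.0), 'joints': array([ 1.174,  0.6  , -0.003,  1.6  ,  0.002,  0.943, -0.08 ]), 'qvel': array([ 0.001, -0.   ,  0.002, -0.002, -0.001,  0.   ,  0.   ]), 'tau': array([ 0.0000e+00, -7.6508e+01,  1.4970e+00, -2.5236e+01, -5.2000e-02,
        1.7000e-02,  0.0000e+00]), 'position': array([ 0.228, -0.688,  0.218]), 'orientation': array([ 0.414,  0.574, -0.414,  0.573]), 'contact_force': array([-0.232, -0.406, -0.132]), 'ft_torque': array([-0.016,  0.003, -0.009]), 'width': np.float64(1.002)}
scene cartridge call [(array([414., 240.]), 0.74), (array([340., 244.]), 0.71), (array([436., 205.]), 0.56)]
scene cartridge call [(array([440., 211.]), 0.9), (array([342., 244.]), 0.77), (array([414., 240.]), 0.66)]
scene rib call [(array([423., 235.]), 0.88), (array([427., 216.]), 0.73), (array([344., 238.]), 0.66)]
scene case call [(array([231., 280.]), 0.7)]
scene case call [(array([249., 309.]), 0.78)]
scene lid call [(array([223., 254.]), 0.9)]
scene lid call it knows: cartridge, case, dropper, gauze, lid_hinge, lid_tab, marker, petri, rib, tape
scene lid_hinge call [(array([235., 284.]), 0.75)]
scene lid_tab call [(array([219., 227.]), 0.78)]
top cartridge call [(array([426., 304.]), 0.94), (array([364., 246.]), 0.69), (array([336., 191.]), 0.58), (array([489., 297.]), 0.57)]
top cartridge call [(array([491., 299.]), 0.68), (array([426., 305.]), 0.55)]
top rib call [(array([478., 290.]), 0.9), (array([433., 311.]), 0.58), (array([378., 246.]), 0.57), (array([299., 183.]), 0.47)]
top case call []
top case call [(array([248., 238.]), 0.84), (array([285., 293.]), 0.56), (array([247., 185.]), 0.18)]
top lid call [(array([251., 190.]), 0.9)]
top lid call it knows: cartridge, case, dropper, gauze, lid_hinge, lid_tab, marker, petri, rib, tape
top lid_hinge call []
top lid_tab call [(array([249., 185.]), 0.85)]
0.95
```

View pics/scene0.png

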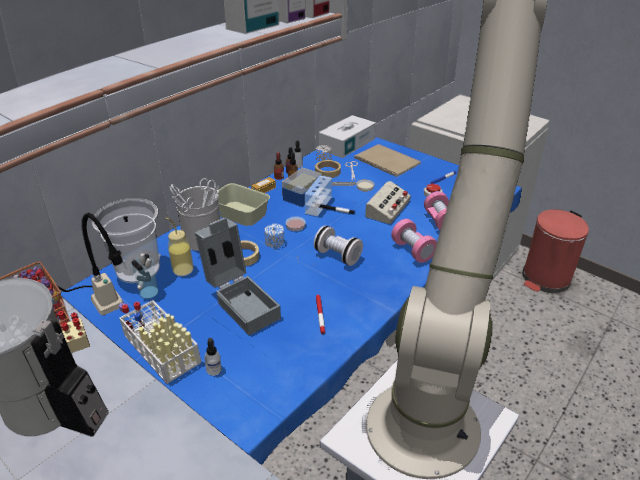

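View pics/top0.png

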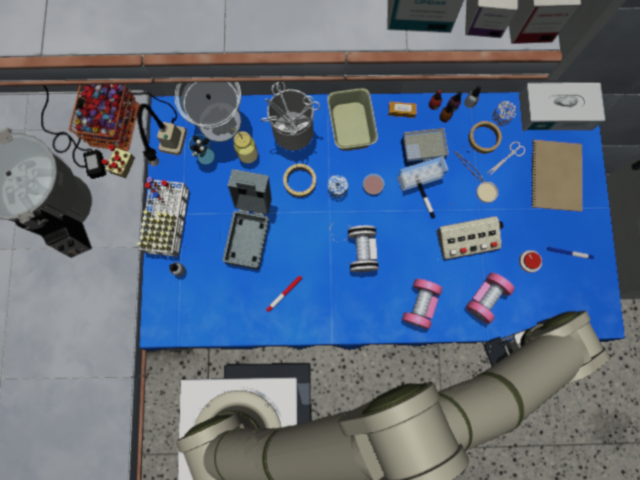

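```bash
python3 - <<'E'
from h import *
im=cv2.imread('pics/top0.png'); cv2.imwrite('pics/topc.png',cv2.resize(im[130:350,200:540],None,fx=2.35,fy=2.35,interpolation=2))
im=cv2.imread('pics/scene0.png'); cv2.imwrite('pics/scc.png',cv2.resize(im[160:330,190:490],None,fx=2.6,fy=2.6,interpolation=2))
for n,uv in [('A',(491,299)),('B',(426,304)),('C',(364,246)),('D',(336,191))]: print(n,atz('top',uv,.04))
for n,uv in [('a',(414,240)),('b',(340,244)),('c',(438,207))]: print(n,atz('scene',uv,.04))
print(state()['time_s'])
E
```

```text
A [ 0.35056573 -0.70363702  0.04      ]
B [ 0.34026985 -0.5217022   0.04      ]
C [ 0.50605512 -0.35515027  0.04      ]
D [ 0.66783599 -0.27968317  0.04      ]
a [ 0.34257625 -0.51112614  0.04      ]
b [ 0.49723122 -0.35866585  0.04      ]
c [ 0.37699422 -0.71496852  0.04      ]
0.95
```

View pics/topc.png

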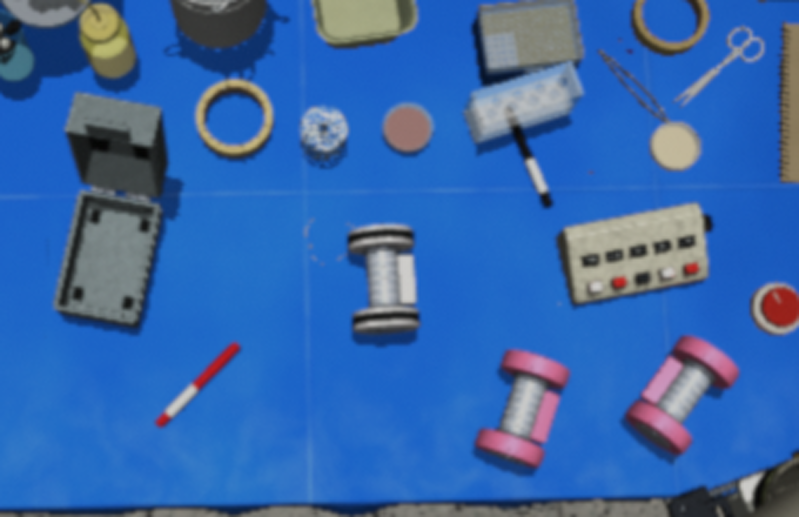

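View pics/scc.png

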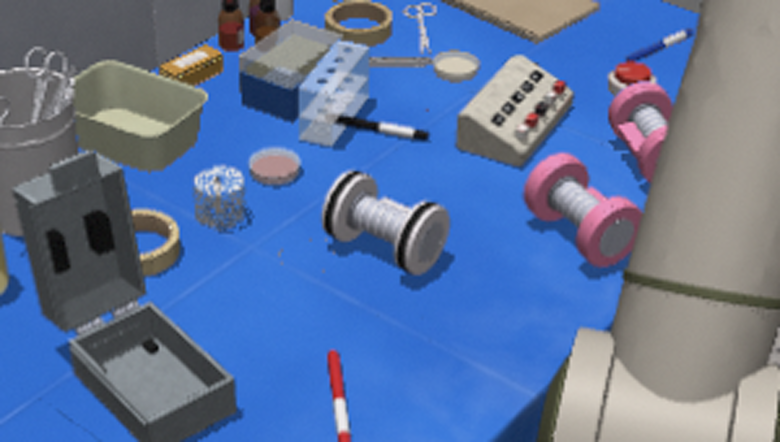

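Look-alikes: white reel with dark bands at top (364,246) / scene (340,244); pink ones at top (426,304) and (491,299) / scene (414,240) and (438,207). The white banded reel is the one meant, and the crop confirms it. Its rib faces right (-y).

```bash
python3 - <<'E'
from h import *
T=lambda a,b: tri(ray('top',a),ray('scene',b))
for n,a,b in [('case',(248,238),(249,309)),('tab',(249,185),(219,227)),('cart',(364,246),(341,244)),('ribR',(378,246),(344,238))]: print(n,T(a,b))
# case rim corners from crops: top crop scale 2.35 off (200,130); scene crop 2.6 off (190,160)
t=lambda u,v:(200+u/2.35,130+v/2.35)
s=lambda u,v:(190+u/2.6,160+v/2.6)
for n,a in [('nearL',(57,308)),('nearR',(138,325)),('farR',(160,206)),('farL',(80,193))]: print(n,atz('top',t(*a),.046))
for n,a in [('nearL',(150,440)),('nearR',(237,378)),('farR',(150,303)),('farL',(72,347))]: print(n,atz('scene',s(*a),.046))
# cartridge caps centres 
for n,a in [('farcap',(381,238)),('nearcap',(387,318))]: print(n,atz('top',t(*a),.04))
for n,a in [('farcap',(352,207)),('nearcap',(423,238))]: print(n,atz('scene',s(*a),.04))
for c in('top','scene'):
  V=np.array(viewer.calibration(c)['view']);print(c,-V[:3,:3].T@V[:3,3])
E
```

```text
case (array([ 0.53990637, -0.02518474,  0.00087022]), np.float64(0.005571518339336177))
tab (array([ 0.64359186, -0.05006217,  0.19913805]), np.float64(0.004417630913001468))
cart (array([ 0.5008466 , -0.35828379,  0.03979671]), np.float64(0.012125389655959965))
ribR (array([ 0.50748269, -0.39409127,  0.03658196]), np.float64(0.003431228772385128))
nearL [0.46887986 0.03577151 0.046     ]
nearR [ 0.44696336 -0.0602167   0.046     ]
farR [ 0.59094172 -0.08575754  0.046     ]
farL [0.60861221 0.01067575 0.046     ]
nearL [0.45263098 0.05727954 0.046     ]
nearR [ 0.44786661 -0.05515399  0.046     ]
farR [ 0.59232108 -0.08115675  0.046     ]
farL [0.60335391 0.01636572 0.046     ]
farcap [ 0.54848499 -0.35116032  0.04      ]
nearcap [ 0.45113732 -0.35535624  0.04      ]
farcap [ 0.54317755 -0.34877851  0.04      ]
nearcap [ 0.44763535 -0.35291901  0.04      ]
top [ 0.23070962 -0.23573082  1.56530602]
scene [-0.25872555  0.65894563  0.97004968]
```

```bash
python3 - <<'E'
from h import *
from scipy.spatial.transform import Rotation as R
s=state(); r=R.from_quat(s['orientation']); print(np.round(r.as_matrix(),3))
c=viewer.calibration('wrist');V=np.array(c['view']);print('cam',-V[:3,:3].T@V[:3,3],V[2,:3])
E
```

```text
[[-0.     0.949  0.314]
 [-0.     0.314 -0.949]
 [-1.    -0.     0.   ]]
cam [ 0.30696389 -0.66121677  0.38464325] [-0.28205612 -0.09361572 -0.95481959]
```

View pics/wrist0.png

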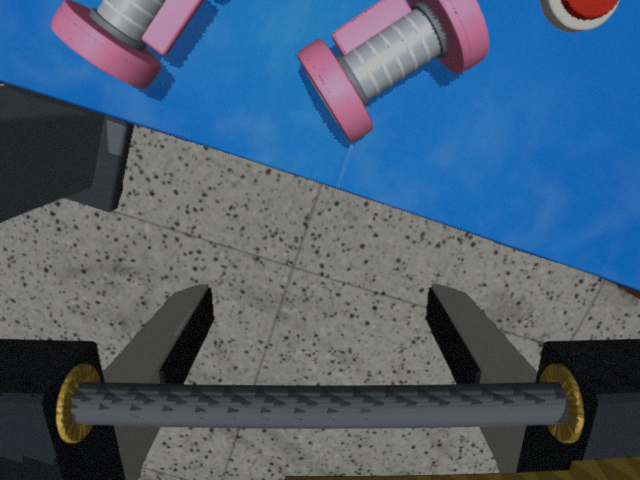

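>>> {"op": "play_rows", "data": {
  "plan": [
    {"tz": 4, "wz": 8, "grip": -1},
    {"tx": 3, "ty": 3, "tz": 8, "wz": 16, "grip": -1},
    {"tx": 7, "ty": 6, "tz": 8, "wz": 24, "grip": -1},
    {"tx": 11, "ty": 9, "tz": 8, "wz": 32, "grip": -1},
    {"tx": 14, "ty": 12, "tz": 8, "wz": 40, "grip": -1},
    {"tx": 17, "ty": 15, "tz": 8, "wz": 48, "grip": -1},
    {"tx": 20, "ty": 18, "tz": 8, "wz": 56, "grip": -1},
    {"tx": 23, "ty": 21, "tz": 8, "wz": 64, "grip": -1},
    {"tx": 26, "ty": 24, "tz": 8, "wz": 71.7, "grip": -1},
    {"tx": 26, "ty": 26, "tz": 8, "wz": 71.7, "grip": -1},
    {"tx": 26, "ty": 26, "tz": 8, "wz": 71.7, "grip": -1},
    {"tx": 26, "ty": 26, "tz": 8, "wz": 71.7, "grip": -1}
  ]
}}

```text
invalid input at $.plan[0]: expected keys tx, ty, tz, wx, wy, wz, grip
```

```bash
python3 - <<'E'
from h import *
from scipy.spatial.transform import Rotation as R
s=state(); print(s['time_s'],s['position'],np.round(R.from_quat(s['orientation']).as_matrix(),3),np.round(s['joints'],2))
c=viewer.calibration('wrist');im=viewer.camera('wrist');save(im,'w1')
import pickle;pickle.dump(c,open('w1.pkl','wb'))
for t in ['cartridge','rib']:
    print(t,[(np.round(np.array(r['at'])*[640,480],0),round(r['p'],2)) for r in pinpoint('wrist',t)][:4])
E
```

```text
0.95 [ 0.22791783 -0.68824574  0.21862046] [[-0.     0.949  0.314]
 [-0.     0.314 -0.949]
 [-1.    -0.     0.   ]] [ 1.17  0.6  -0.    1.6   0.    0.94 -0.08]
cartridge [(array([388.,  58.]), 0.81)]
rib [(array([186.,  22.]), 0.94), (array([361.,  15.]), 0.65)]
```

View pics/w1.png

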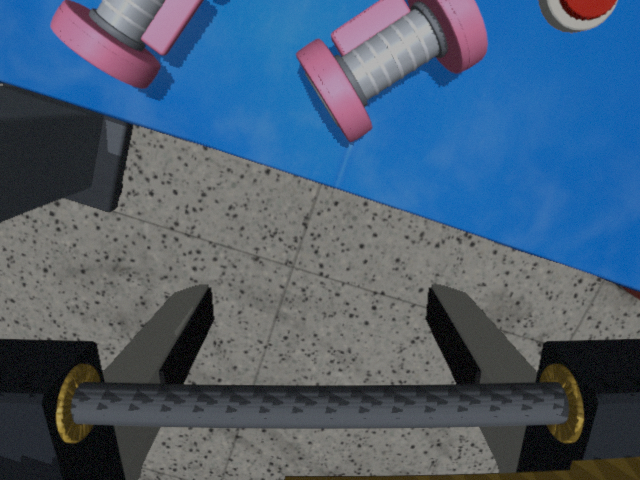

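All keys are needed in each row, so nothing moved. Retrying.

>>> {"op": "play_rows", "data": {
  "plan": [
    {"tx": 0, "ty": 0, "tz": 4, "wx": 0, "wy": 0, "wz": 8, "grip": -1},
    {"tx": 3, "ty": 3, "tz": 8, "wx": 0, "wy": 0, "wz": 16, "grip": -1},
    {"tx": 7, "ty": 6, "tz": 8, "wx": 0, "wy": 0, "wz": 24, "grip": -1},
    {"tx": 11, "ty": 9, "tz": 8, "wx": 0, "wy": 0, "wz": 32, "grip": -1},
    {"tx": 14, "ty": 12, "tz": 8, "wx": 0, "wy": 0, "wz": 40, "grip": -1},
    {"tx": 17, "ty": 15, "tz": 8, "wx": 0, "wy": 0, "wz": 48, "grip": -1},
    {"tx": 20, "ty": 18, "tz": 8, "wx": 0, "wy": 0, "wz": 56, "grip": -1},
    {"tx": 23, "ty": 21, "tz": 8, "wx": 0, "wy": 0, "wz": 64, "grip": -1},
    {"tx": 26, "ty": 24, "tz": 8, "wx": 0, "wy": 0, "wz": 71.7, "grip": -1},
    {"tx": 26, "ty": 26, "tz": 8, "wx": 0, "wy": 0, "wz": 71.7, "grip": -1},
    {"tx": 26, "ty": 26, "tz": 8, "wx": 0, "wy": 0, "wz": 71.7, "grip": -1},
    {"tx": 26, "ty": 26, "tz": 8, "wx": 0, "wy": 0, "wz": 71.7, "grip": -1}
  ]
}}

```text
time_s: 2.3
position: [0.4876, -0.4288, 0.2988]
orientation: [-0.0, 0.707, -0.0, 0.707]
contact_force: [0.3, -0.1, 0.6]
width: 0.026
```

```bash
python3 - <<'E'
from h import *
from scipy.spatial.transform import Rotation as R
s=state(); print(s['time_s'],s['position'],np.round(R.from_quat(s['orientation']).as_matrix(),3),np.round(s['joints'],2))
c=viewer.calibration('wrist');im=viewer.camera('wrist');save(im,'w2')
import pickle;pickle.dump(c,open('w2.pkl','wb'))
for t in ['cartridge','rib']:
    print(t,[(np.round(np.array(r['at'])*[640,480],0),round(r['p'],2)) for r in pinpoint('wrist',t)][:4])
E
```

```text
2.3 [ 0.48761483 -0.42879443  0.29882639] [[-0.    -0.     1.   ]
 [-0.001  1.     0.   ]
 [-1.    -0.001 -0.   ]] [ 0.88  0.46 -0.37  1.68  0.19  1.04  0.45]
cartridge [(array([189., 262.]), 0.88), (array([331., 110.]), 0.56)]
rib [(array([333., 147.]), 0.97), (array([179., 288.]), 0.93)]
```

View pics/w2.png

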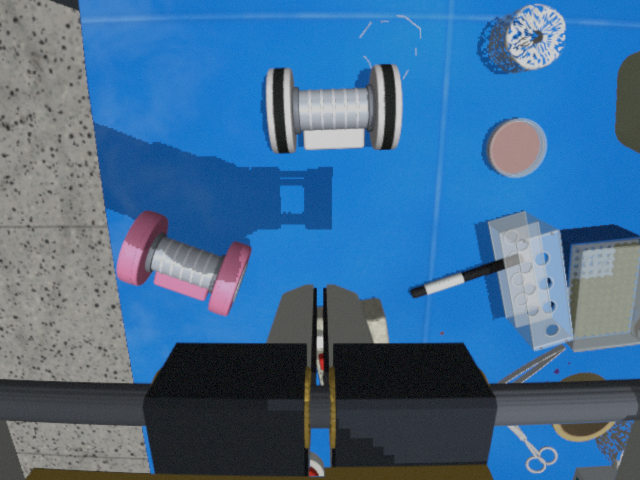

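```bash
python3 - <<'E'
from h import *
import pickle;c=pickle.load(open('w2.pkl','rb'))
for n,uv,z in [('L',(281,110),.045),('R',(386,107),.045),('net',(331,110),.04),('ribnet',(333,147),.033)]: print(n,atz('wrist',uv,z,c))
a=np.array([.5,-.353,.04])
for cx,cy,yaw in [(.5,-.353,2.5),(.501,-.356,1.5)]:
  u=np.array([np.cos(np.radians(yaw)),np.sin(np.radians(yaw)),0]);n=np.array([-u[1],u[0],0])
  C=np.array([cx,cy,.04])
  P=[]
  for e in(-.06,.06):
    for k in range(36):
      t=k*np.pi/18; P.append(C+e*u+.04*(np.cos(t)*n+np.sin(t)*np.array([0,0,1])))
  for th in (100,):
    th=np.radians(th); P+= [C+u*e+.038*(np.cos(th)*np.array([0,0,1])-np.sin(th)*n) for e in(-.03,0,.03)]
  im=cv2.imread('pics/w2.png')
  for p in proj('wrist',P,c): cv2.circle(im,tuple(int(round(x)) for x in p),1,(0,255,0),-1)
  cv2.imwrite(f'pics/w2o_{int(yaw*10)}.png',cv2.resize(im[40:200,220:440],None,fx=3.5,fy=3.5))
E
```

```text
L [ 0.45085269 -0.35140127  0.045     ]
R [ 0.55120489 -0.34846165  0.045     ]
net [ 0.49878732 -0.35152955  0.04      ]
ribnet [ 0.50125082 -0.3876948   0.033     ]
```

View pics/w2o_25.png

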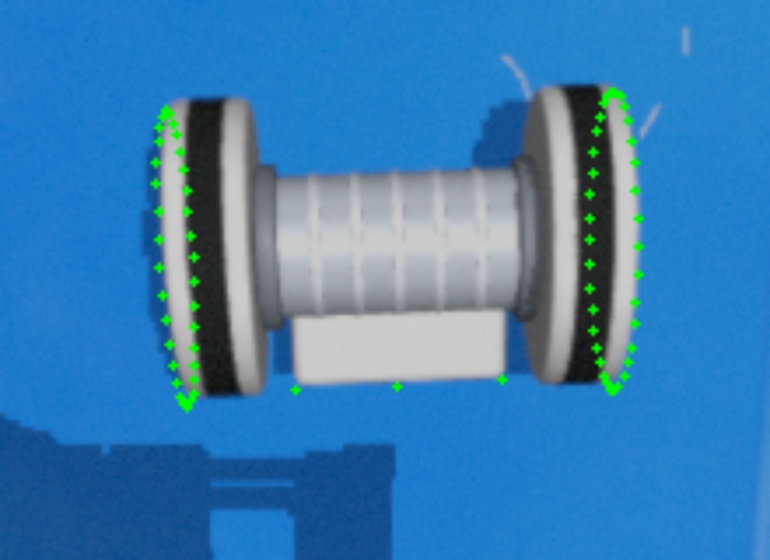

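```bash
python3 - <<'E'
from h import *
s=state()['position']
C0=-.351
def tcp(th,d=.012,tilt=45,h=.0075):
    t=np.radians(th); r=np.array([-np.sin(t),np.cos(t)]); n=np.array([-np.cos(t),-np.sin(t)])
    T=np.radians(tilt)
    f=np.array([np.sin(T),-np.cos(T)]); up=np.array([np.cos(T),np.sin(T)])
    if th>tilt: Q=.038*r+.007*n+d*f
    else: Q=(.038-d)*r+.007*n
    yc=C0+.04*np.radians(100-th)
    return np.array([yc,.04])+Q-h*up
p0=tcp(100)+[-.003,-.002]
print('pre',p0+np.array([-.07,.07]),'start',p0)
for th in range(100,-11,-10): print(th,np.round((tcp(th)-p0)*100,2))
E
```

```text
pre [-0.45702518  0.08071913] start [-0.38702518  0.01071913]
100 [0.3 0.2]
90 [0.82 0.85]
80 [1.45 1.52]
70 [2.2  2.19]
60 [3.07 2.84]
50 [4.05 3.46]
40 [5.05 3.94]
30 [6.05 4.3 ]
20 [7.11 4.6 ]
10 [8.21 4.84]
0 [9.35 5.  ]
-10 [10.51  5.08]
```

>>> {"op": "play_rows", "data": {
  "plan": [
    {"tx": 1.3, "ty": 0, "tz": -2, "wx": 8, "wy": 0, "wz": 0, "grip": -1},
    {"tx": 1.3, "ty": -1, "tz": -4, "wx": 16, "wy": 0, "wz": 0, "grip": -1},
    {"tx": 1.3, "ty": -2, "tz": -6, "wx": 24, "wy": 0, "wz": 0, "grip": -1},
    {"tx": 1.3, "ty": -2.7, "tz": -8, "wx": 32, "wy": 0, "wz": 0, "grip": -1},
    {"tx": 1.3, "ty": -2.7, "tz": -10, "wx": 40, "wy": 0, "wz": 0, "grip": -1},
    {"tx": 1.3, "ty": -2.7, "tz": -12, "wx": 45, "wy": 0, "wz": 0, "grip": -1},
    {"tx": 1.3, "ty": -2.7, "tz": -14, "wx": 45, "wy": 0, "wz": 0, "grip": -1},
    {"tx": 1.3, "ty": -2.7, "tz": -14, "wx": 45, "wy": 0, "wz": 0, "grip": -1},
    {"tx": 1.3, "ty": -2.7, "tz": -14, "wx": 45, "wy": 0, "wz": 0, "grip": -1}
  ]
}}

```text
time_s: 3.35
position: [0.5008, -0.4563, 0.1598]
orientation: [0.27, 0.654, 0.27, 0.654]
contact_force: [0.9, -0.5, 0.9]
width: 0.007
```

```bash
python3 - <<'E'
from h import *
from scipy.spatial.transform import Rotation as R
s=state(); print(s['time_s'],s['position'],np.round(R.from_quat(s['orientation']).as_matrix(),3),np.round(s['joints'],2))
save(viewer.camera('wrist'),'w3');save(viewer.camera('scene'),'s3')
E
```

```text
3.35 [ 0.50075293 -0.45628081  0.15977157] [[-0.     0.001  1.   ]
 [ 0.705  0.709 -0.   ]
 [-0.709  0.705 -0.   ]] [ 1.12  0.96 -0.49  1.32 -0.17  1.48  0.77]
```

View pics/w3.png

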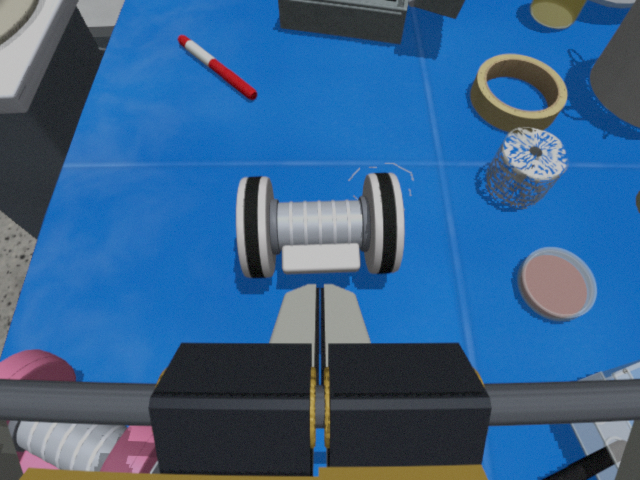

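View pics/s3.png

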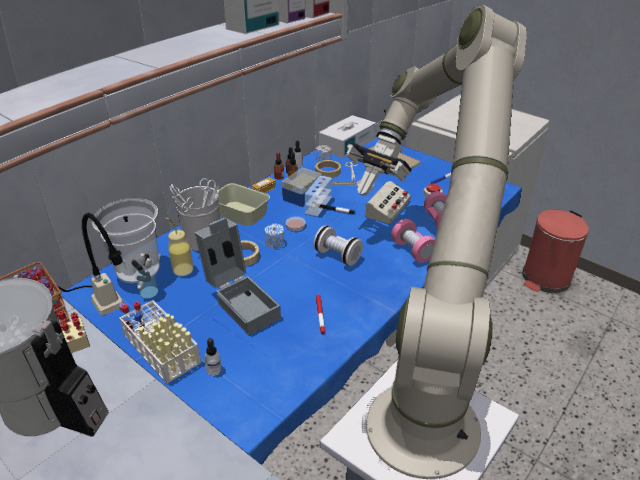

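>>> {"op": "play_rows", "data": {
  "plan": [
    {"tx": 0, "ty": 0, "tz": -4, "wx": 0, "wy": 0, "wz": 1, "grip": -1},
    {"tx": 0, "ty": 0, "tz": -7.9, "wx": 0, "wy": 0, "wz": 2, "grip": -1},
    {"tx": 0, "ty": 2, "tz": -9.9, "wx": 0, "wy": 0, "wz": 2, "grip": -1},
    {"tx": 0, "ty": 4, "tz": -11.9, "wx": 0, "wy": 0, "wz": 2, "grip": -1},
    {"tx": 0, "ty": 5.5, "tz": -13.4, "wx": 0, "wy": 0, "wz": 2, "grip": -1},
    {"tx": 0, "ty": 6.9, "tz": -14.8, "wx": 0, "wy": 0, "wz": 2, "grip": -1},
    {"tx": 0, "ty": 6.9, "tz": -14.8, "wx": 0, "wy": 0, "wz": 2, "grip": -1},
    {"tx": 0, "ty": 6.9, "tz": -14.8, "wx": 0, "wy": 0, "wz": 2, "grip": -1}
  ]
}}

```text
time_s: 4.25
position: [0.5022, -0.388, 0.0153]
orientation: [0.256, 0.658, 0.28, 0.65]
contact_force: [-0.1, -0.7, -0.2]
width: 0.002
```

```bash
python3 - <<'E'
from h import *
s=state(); print(s['time_s'],s['position'],s['contact_force'])
im=viewer.camera('wrist');save(im[100:400,150:550].repeat(2,0).repeat(2,1),'w4')
im=viewer.camera('scene');save(cv2.resize(im[190:290,280:440],None,fx=4,fy=4),'s4')
E
```

```text
4.25 [ 0.50223406 -0.38801545  0.01529509] [-0.12447626 -0.72920077 -0.15645837]
```

View pics/w4.png

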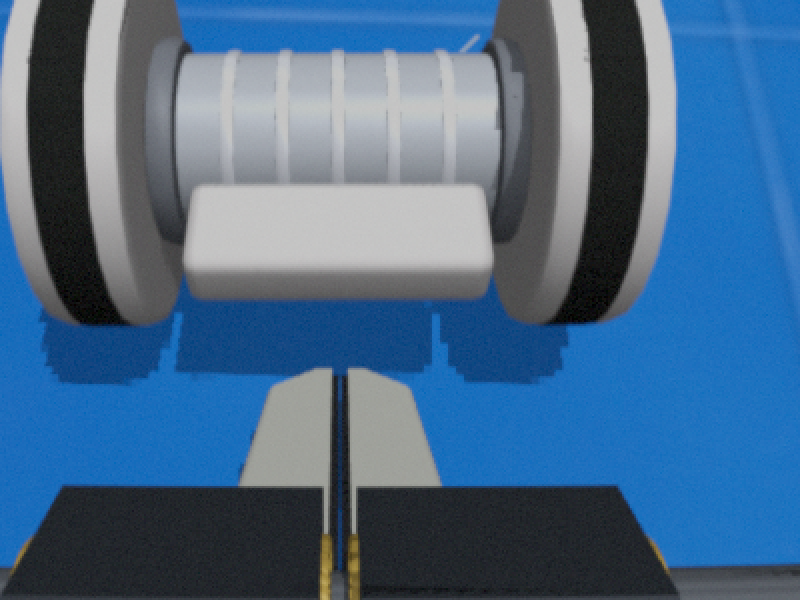

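View pics/s4.png

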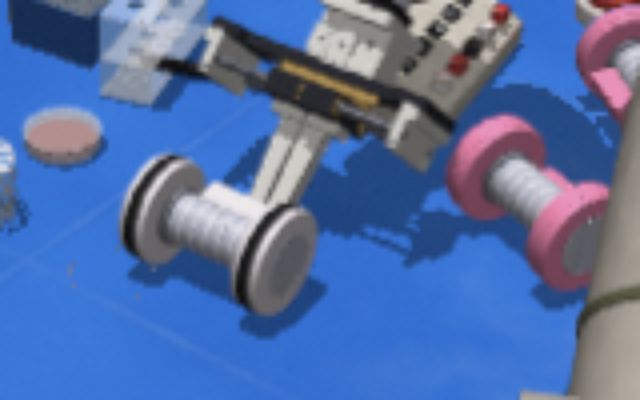

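```bash
python3 - <<'E'
from h import *
s=state(); print(s['time_s'],s['position'])
C=np.array([.5005,-.351,.04]); t=np.radians(100)
r=np.array([0,-np.sin(t),np.cos(t)]); n=np.array([0,-np.cos(t),-np.sin(t)])
L=proj('wrist',[s['position'],s['position']+[0,.0053,.0053],C+.038*r+.007*n,C+.038*r-.007*n, C+[0,0,.019]])
print((L-[150,100])*2)
E
```

```text
4.35 [ 0.50209295 -0.38885373  0.01498676]
[[338.72951516 410.88758595]
 [339.66510371 379.34236216]
 [331.38476462 385.59732491]
 [330.50528436 373.4235628 ]
 [337.93933463 147.36195196]]
```

```bash
python3 - <<'E'
from h import *
import pickle
def model(cx,cy,yaw,th):
  y=np.radians(yaw);u=np.array([np.cos(y),np.sin(y),0]);n=np.array([-u[1],u[0],0]);Z=np.array([0,0,1.])
  C=np.array([cx,cy,.04]);P=[]
  for e in(-.06,-.038,.038,.06):
    for k in range(48):
      t=k*np.pi/24; P.append(C+e*u+.04*(np.cos(t)*n+np.sin(t)*Z))
  t=np.radians(th);r=np.cos(t)*Z-np.sin(t)*n;m=np.cross(u,r)
  for rr in (.019,.038):
   for w in(-.007,.007):
    for e in np.linspace(-.03,.03,13): P.append(C+u*e+r*rr+m*w)
  return P
im=viewer.camera('wrist');c=viewer.calibration('wrist');pickle.dump(c,open('w5.pkl','wb'));save(im,'w5')
for i,(y,th) in enumerate([(-.351,100),(-.338,82)]):
  a=im[:,:,::-1].copy()
  for p in proj('wrist',model(.5005,y,2,th),c): cv2.circle(a,tuple(int(round(x)) for x in p),1,(0,255,0),-1)
  cv2.imwrite(f'pics/w5_{i}.png',cv2.resize(a[60:340,120:520],None,fx=2,fy=2))
im=viewer.camera('top');a=im[:,:,::-1].copy()
save(cv2.resize(im[200:290,320:420],None,fx=6,fy=6),'t5')
E
```

```text
(no output)
```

View pics/w5_0.png

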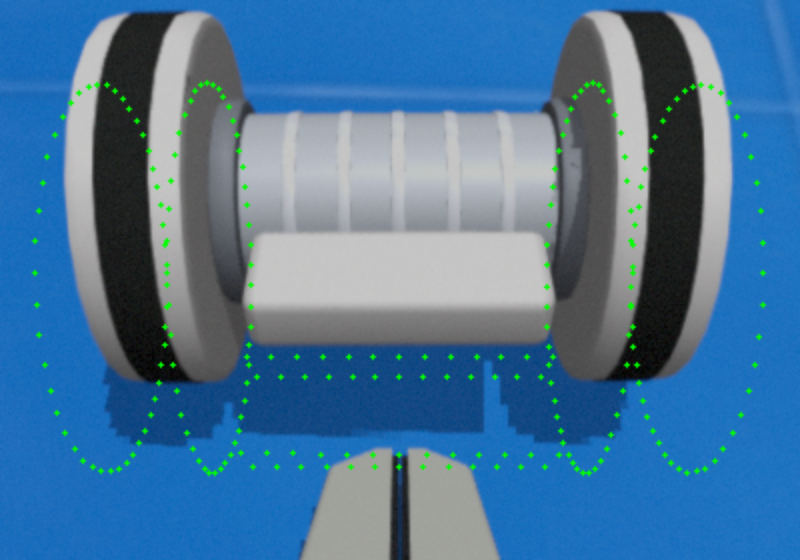

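View pics/w5_1.png

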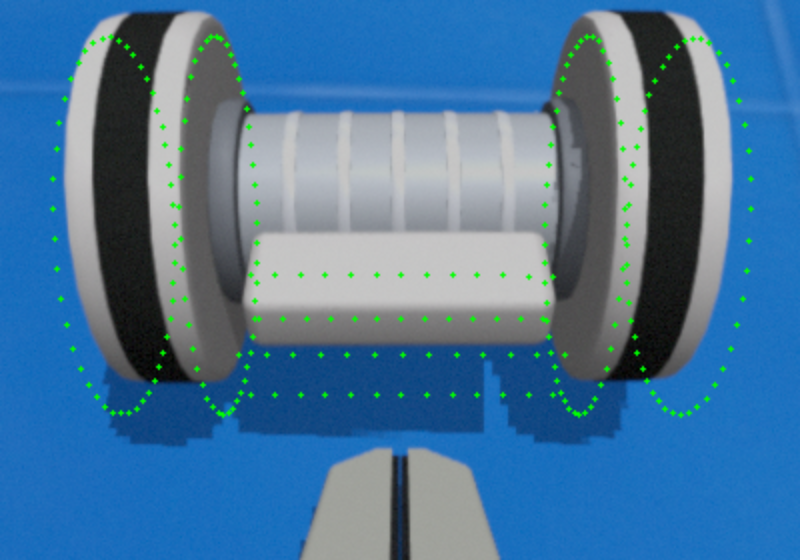

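View pics/t5.png

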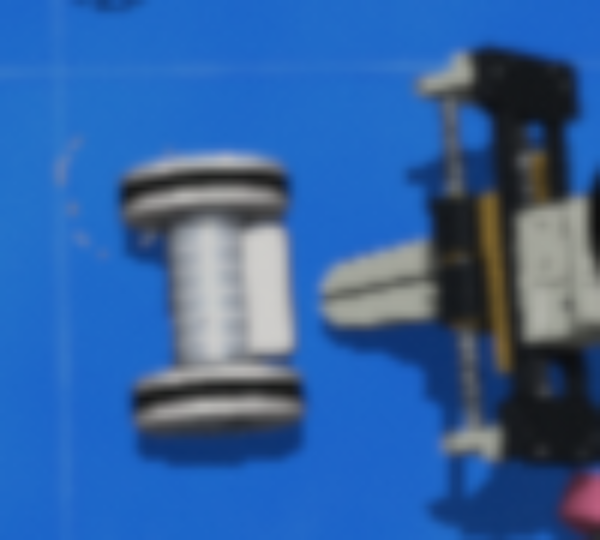

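```bash
cat >> h.py <<'E'
def model(cx,cy,yaw,th,dz=0):
  y=np.radians(yaw);u=np.array([np.cos(y),np.sin(y),0]);n=np.array([-u[1],u[0],0]);Z=np.array([0,0,1.])
  C=np.array([cx,cy,.04+dz]);P=[]
  for e in(-.06,-.038,.038,.06):
    for k in range(48):
      t=k*np.pi/24; P.append(C+e*u+.04*(np.cos(t)*n+np.sin(t)*Z))
  t=np.radians(th);r=np.cos(t)*Z-np.sin(t)*n;m=np.cross(u,r)
  for rr in (.019,.038):
   for w in(-.007,.007):
    for e in np.linspace(-.03,.03,13): P.append(C+u*e+r*rr+m*w)
  return P
def over(im,cam,P,c=None):
  a=im.copy()
  for p in proj(cam,P,c): cv2.circle(a,tuple(int(round(x)) for x in p),1,(0,255,0),-1)
  return a
E
python3 - <<'E'
from h import *
import pickle
c=pickle.load(open('w5.pkl','rb'));im=cv2.imread('pics/w5.png')[:,:,::-1]
o=[]
for y,th in [(-.325,85),(-.325,70),(-.32,80)]:
  o.append(over(im,'wrist',model(.5005,y,2,th),c)[60:300,140:500])
save(np.vstack(o[:2]),'w6')
t=viewer.camera('top');print(state()['time_s'],[(np.array(r['at'])*[640,480],r['p']) for r in recognise('top','cartridge')][:4])
save(cv2.resize(np.hstack([over(t,'top',model(.5005,y,2,80))[200:290,320:420] for y in (-.351,-.325)]),None,fx=4,fy=4),'t6')
E
```

```text
4.5 [(array([351.872, 249.312]), 0.79), (array([427.968, 304.416]), 0.77)]
```

View pics/w6.png

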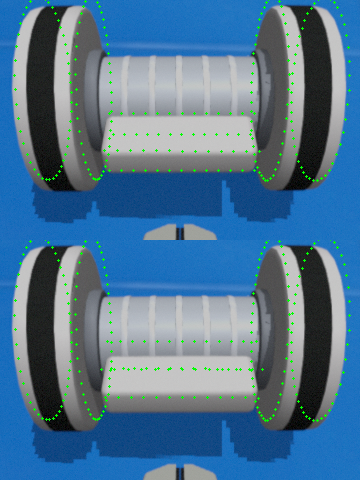

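View pics/t6.png

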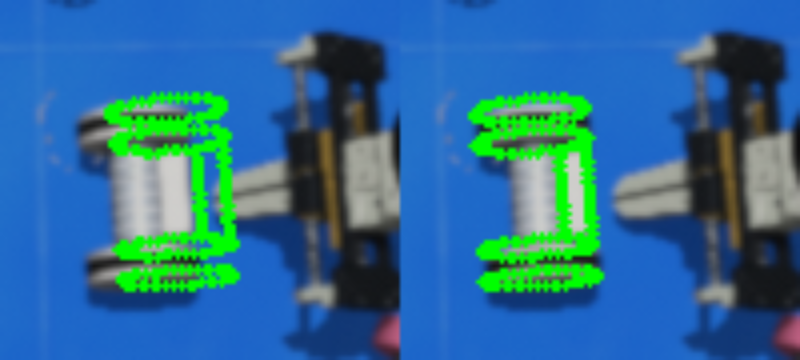

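```bash
cat >> h.py <<'E'
def ribpts(cx,cy,yaw,th,dz=0):
  y=np.radians(yaw);u=np.array([np.cos(y),np.sin(y),0]);n=np.array([-u[1],u[0],0]);Z=np.array([0,0,1.])
  C=np.array([cx,cy,.04+dz]);t=np.radians(th);r=np.cos(t)*Z-np.sin(t)*n;m=np.cross(u,r)
  return C,u,r,m
E
python3 - <<'E'
from h import *
import pickle
from scipy.optimize import least_squares
c=pickle.load(open('w5.pkl','rb'))
obs=dict(ou=[(245,213.5),(395,213.5)],ol=[(245,231),(394,231)],iu=[(249,177.5),(391,177.5)])
def res(v):
  cx,cy,yaw,th=v
  C,u,r,m=ribpts(*v)
  s=1 if m[2]>0 else -1
  P=[];O=[]
  for (k,rr,w) in [('ou',.038,.007),('ol',.038,-.007)]:
    for e,o in zip((-.03,.03),obs[k]): P.append(C+u*e+r*rr+m*w*s);O.append(o)
  R=(proj('wrist',P,c)-O).ravel()
  M=proj('wrist',model(*v)[:192],c)
  return np.r_[R,M[:,0].min()-153,M[:,0].max()-485.5,M[:,1].min()-66,M[:,1].max()-250.5]
f=least_squares(res,[.498,-.327,2,80],x_scale=[.01,.01,5,20]);print(f.x,np.round(f.fun,1))
E
```

```text
[ 0.49989061 -0.32847414  1.84685321 80.37188778] [-4.9 -1.5  4.  -0.9  0.2  3.3 -0.3  3.8 -2.5  3.4 -4.6 -3.5]
```

```bash
python3 - <<'E'
from h import *
s=state()['position'];print(s,state()['contact_force'])
C0=-.3285;TH0=80
def tcp(th,d=.012,tilt=45,h=.0075):
    t=np.radians(th); r=np.array([-np.sin(t),np.cos(t)]); n=np.array([-np.cos(t),-np.sin(t)])
    T=np.radians(tilt)
    f=np.array([np.sin(T),-np.cos(T)]); up=np.array([np.cos(T),np.sin(T)])
    if th>tilt: Q=.038*r+.007*n+d*f
    else: Q=(.038-d)*r+.007*n
    yc=C0+.04*np.radians(TH0-th)
    return np.array([yc,.04])+Q-h*up
for th in range(90,-1,-10): print(th,np.round((tcp(th)-s[1:])*100,2))
E
```

```text
[ 0.50146577 -0.38824041  0.0139269 ] [ 0.48563971 -0.09606802 -0.72399633]
90 [1.79 0.53]
80 [2.43 1.2 ]
70 [3.18 1.87]
60 [4.05 2.52]
50 [5.03 3.13]
40 [6.03 3.62]
30 [7.03 3.98]
20 [8.09 4.28]
10 [9.19 4.52]
0 [10.33  4.68]
```

>>> {"op": "play_rows", "data": {
  "plan": [
    {"tx": 0, "ty": 0.9, "tz": 0, "wx": 0, "wy": 0, "wz": 0, "grip": -1},
    {"tx": 0, "ty": 1.7, "tz": 0.1, "wx": 0, "wy": 0, "wz": 0, "grip": -1},
    {"tx": 0, "ty": 1.9, "tz": 0.4, "wx": 0, "wy": 0, "wz": 0, "grip": -1},
    {"tx": 0, "ty": 2.1, "tz": 0.8, "wx": 0, "wy": 0, "wz": 0, "grip": -1},
    {"tx": 0, "ty": 2.4, "tz": 1.2, "wx": 0, "wy": 0, "wz": 0, "grip": -1},
    {"tx": 0, "ty": 2.8, "tz": 1.5, "wx": 0, "wy": 0, "wz": 0, "grip": -1},
    {"tx": 0, "ty": 3.2, "tz": 1.9, "wx": 0, "wy": 0, "wz": 0, "grip": -1},
    {"tx": 0, "ty": 3.6, "tz": 2.2, "wx": 0, "wy": 0, "wz": 0, "grip": -1},
    {"tx": 0, "ty": 4.0, "tz": 2.5, "wx": 0, "wy": 0, "wz": 0, "grip": -1},
    {"tx": 0, "ty": 4.5, "tz": 2.8, "wx": 0, "wy": 0, "wz": 0, "grip": -1},
    {"tx": 0, "ty": 4.5, "tz": 2.8, "wx": 0, "wy": 0, "wz": 0, "grip": -1}
  ]
}}

```text
time_s: 5.65
position: [0.5017, -0.3423, 0.0426]
orientation: [0.257, 0.658, 0.281, 0.65]
contact_force: [-0.1, 0.4, 0.9]
width: 0.006
```

```bash
python3 - <<'E'
from h import *
import pickle
s=state(); print(s['time_s'],s['position'],s['contact_force'])
c=viewer.calibration('wrist');im=viewer.camera('wrist');save(im,'w7');pickle.dump(c,open('w7.pkl','wb'))
im=viewer.camera('scene');save(cv2.resize(im[190:290,280:440],None,fx=4,fy=4),'s7')
E
```

```text
5.65 [ 0.50171894 -0.34233988  0.04257099] [-0.14231534  0.40005542  0.8850865 ]
```

View pics/w7.png

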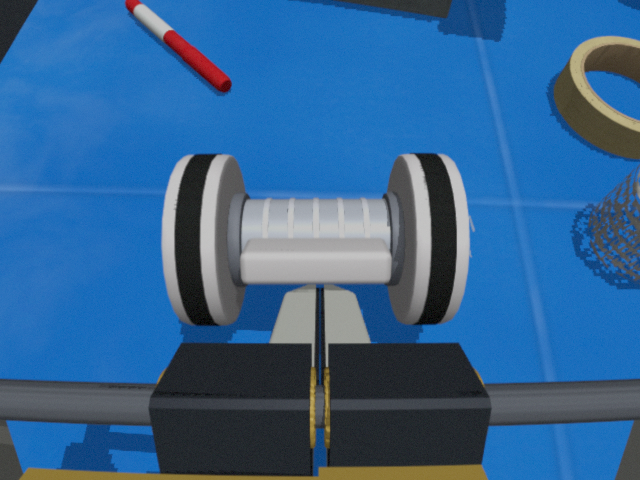

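View pics/s7.png

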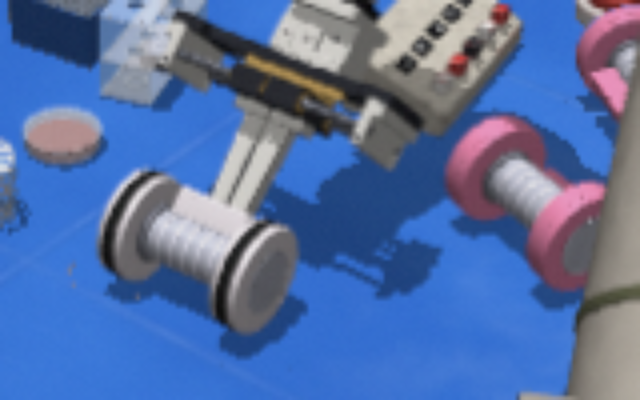

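```bash
cat >> h.py <<'E'
from scipy.optimize import least_squares
def fit(c,ou,ol,box,x0,cam='wrist'):
  def res(v):
    C,u,r,m=ribpts(*v); s=1 if m[2]>0 else -1
    P=[C+u*e+r*.038+m*w*s for w in (.007,-.007) for e in (-.03,.03)]
    M=proj(cam,model(*v)[:192],c)
    return np.r_[(proj(cam,P,c)-np.array(list(ou)+list(ol))).ravel(),M[:,0].min()-box[0],M[:,0].max()-box[1],M[:,1].min()-box[2],M[:,1].max()-box[3]]
  f=least_squares(res,x0,x_scale=[.01,.01,5,20]);return f.x,np.round(f.fun,1)
E
python3 - <<'E'
from h import *
import pickle
c=pickle.load(open('w7.pkl','rb'))
print(fit(c,[(245,253),(388,253)],[(243,283),(391,283)],(163,469,153,326),[.498,-.3,2,50]))
E
```

```text
(array([ 0.49937869, -0.30789727,  1.85562147, 45.98762997]), array([-6.4, -1.5,  6.4, -0.9, -2.3,  1.6,  1.2,  2.2, -2.8,  3.9, -1.9,
       -3.1]))
```

```bash
python3 - <<'E'
from h import *
s=state()['position']
C0=-.308;TH0=46
for th in range(45,-11,-5):
    t=np.radians(th); r=np.array([-np.sin(t),np.cos(t)]); n=np.array([-np.cos(t),-np.sin(t)])
    p=np.array([C0+.04*np.radians(TH0-th),.04])+.027*r+.007*n-.0075*np.array([.707,.707])
    print(th,np.round((p-s[1:])*100,2))
E
```

```text
45 [0.65 0.68]
40 [1.14 0.89]
35 [1.63 1.08]
30 [2.15 1.26]
25 [2.68 1.42]
20 [3.22 1.57]
15 [3.78 1.7 ]
10 [4.34 1.81]
5 [4.92 1.9 ]
0 [5.5  1.97]
-5 [6.09 2.02]
-10 [6.68 2.05]
```

>>> {"op": "play_rows", "data": {
  "plan": [
    {"tx": 0, "ty": 0.5, "tz": 0.5, "wx": 0, "wy": 0, "wz": 0, "grip": -1},
    {"tx": 0, "ty": 1.1, "tz": 0.9, "wx": 0, "wy": 0, "wz": 0, "grip": -1},
    {"tx": 0, "ty": 1.6, "tz": 1.1, "wx": 0, "wy": 0, "wz": 0, "grip": -1},
    {"tx": 0, "ty": 2.1, "tz": 1.3, "wx": 0, "wy": 0, "wz": 0, "grip": -1},
    {"tx": 0, "ty": 2.6, "tz": 1.4, "wx": 0, "wy": 0, "wz": 0, "grip": -1},
    {"tx": 0, "ty": 3.1, "tz": 1.6, "wx": 0, "wy": 0, "wz": 0, "grip": -1},
    {"tx": 0, "ty": 3.6, "tz": 1.7, "wx": 0, "wy": 0, "wz": 0, "grip": -1},
    {"tx": 0, "ty": 4.1, "tz": 1.8, "wx": 0, "wy": 0, "wz": 0, "grip": -1},
    {"tx": 0, "ty": 4.5, "tz": 1.9, "wx": 0, "wy": 0, "wz": 0, "grip": -1},
    {"tx": 0, "ty": 4.9, "tz": 1.9, "wx": 0, "wy": 0, "wz": 0, "grip": -1},
    {"tx": 0, "ty": 5.1, "tz": 1.9, "wx": 0, "wy": 0, "wz": 0, "grip": -1},
    {"tx": 0, "ty": 5.1, "tz": 1.9, "wx": 0, "wy": 0, "wz": 0, "grip": -1}
  ]
}}

```text
time_s: 6.95
position: [0.5015, -0.2919, 0.061]
orientation: [0.257, 0.658, 0.28, 0.65]
contact_force: [-0.2, 0.2, -0.1]
width: 0.005
```

```bash
python3 - <<'E'
from h import *
import pickle
s=state(); print(s['time_s'],s['position'],s['contact_force'])
c=viewer.calibration('wrist');im=viewer.camera('wrist');save(im,'w8');pickle.dump(c,open('w8.pkl','wb'))
im=viewer.camera('scene');save(cv2.resize(im[190:290,280:440],None,fx=4,fy=4),'s8')
E
```

```text
6.95 [ 0.50146145 -0.29189546  0.06097265] [-0.24539357  0.23690274 -0.07114842]
```

View pics/w8.png

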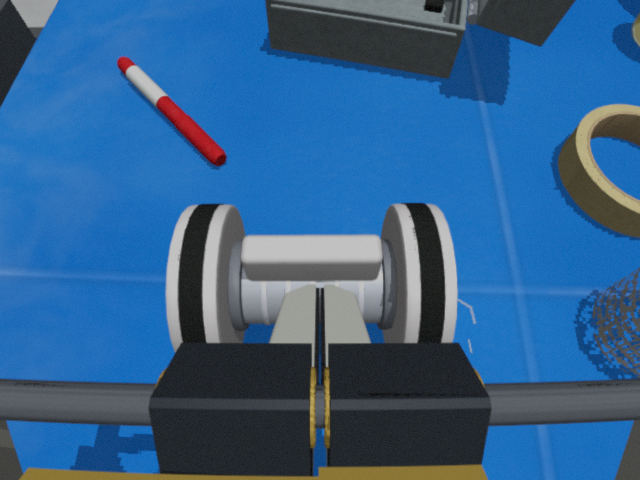

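View pics/s8.png

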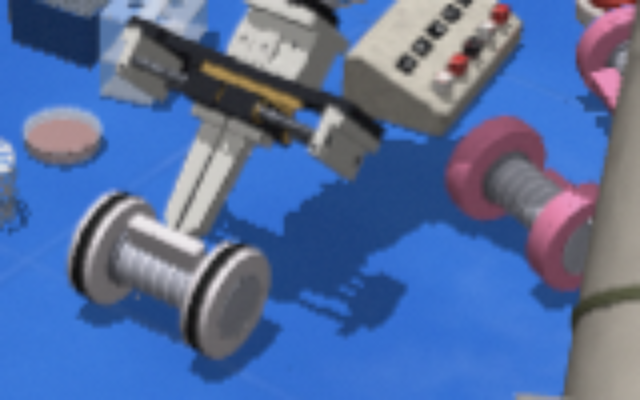

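```bash
cat >> h.py <<'E'
def fit2(c,far,near,box,x0,cam='wrist'):
  def res(v):
    C,u,r,m=ribpts(*v)
    P=[C+u*e+r*.038+m*w for w in (-.007,.007) for e in (-.03,.03)]
    M=proj(cam,model(*v)[:192],c)
    b=[M[:,0].min(),M[:,0].max(),M[:,1].min(),M[:,1].max()]
    return np.r_[(proj(cam,P,c)-np.array(list(far)+list(near))).ravel(),[x-y for x,y in zip(b,box) if y is not None]]
  f=least_squares(res,x0,x_scale=[.01,.01,5,20]);return f.x,np.round(f.fun,1)
E
python3 - <<'E'
from h import *
import pickle
c=pickle.load(open('w8.pkl','rb'))
print(fit2(c,[(243,236),(382,236)],[(242,262),(384,262)],(167,456,204,None),[.498,-.28,2,5]))
E
```

```text
(array([ 0.49789576, -0.27420607,  2.07516855, -2.15665516]), array([-1. , -2.2,  1. , -2.2, -3. ,  1.5,  1.5,  1.5, -3.1,  4.5, -1. ]))
```

>>> {"op": "play_rows", "data": {
  "plan": [
    {"tx": 0, "ty": -1.5, "tz": 1.5, "wx": 0, "wy": 0, "wz": 0, "grip": -1},
    {"tx": 0, "ty": -4, "tz": 4, "wx": 0, "wy": 0, "wz": 0, "grip": -1},
    {"tx": 0, "ty": -6, "tz": 7, "wx": -5, "wy": 0, "wz": 0, "grip": -1},
    {"tx": 0, "ty": -6, "tz": 10, "wx": -13, "wy": 0, "wz": 0, "grip": -1},
    {"tx": 0, "ty": -5, "tz": 13, "wx": -21, "wy": 0, "wz": 0, "grip": -1},
    {"tx": 0, "ty": -4, "tz": 15, "wx": -29, "wy": 0, "wz": 0, "grip": -0.5},
    {"tx": 0, "ty": -3, "tz": 15, "wx": -37, "wy": 0, "wz": 0, "grip": 0},
    {"tx": 0, "ty": -3, "tz": 15, "wx": -45, "wy": 0, "wz": 0, "grip": 0},
    {"tx": 0, "ty": -3, "tz": 15, "wx": -45, "wy": 0, "wz": 0, "grip": 0},
    {"tx": 0, "ty": -3, "tz": 15, "wx": -45, "wy": 0, "wz": 0, "grip": 0}
  ]
}}

```text
time_s: 8.05
position: [0.5019, -0.3213, 0.2115]
orientation: [-0.012, 0.715, 0.008, 0.699]
contact_force: [0.5, -0.3, 0.2]
width: 0.386
```

>>> {"op": "play_rows", "data": {
  "plan": [
    {"tx": -1, "ty": 0.5, "tz": 0, "wx": 0, "wy": 0, "wz": -8, "grip": 0},
    {"tx": -1, "ty": 1, "tz": 0, "wx": 0, "wy": 0, "wz": -16, "grip": 0},
    {"tx": -1, "ty": 2, "tz": 0, "wx": 0, "wy": 0, "wz": -24, "grip": 0},
    {"tx": -1, "ty": 2, "tz": 0, "wx": 0, "wy": 0, "wz": -32, "grip": 0},
    {"tx": -1, "ty": 3, "tz": 0, "wx": 0, "wy": 0, "wz": -40, "grip": 0},
    {"tx": -1, "ty": 3, "tz": 0, "wx": 0, "wy": 0, "wz": -48, "grip": 0},
    {"tx": -1, "ty": 4, "tz": 0, "wx": 0, "wy": 0, "wz": -56, "grip": 0},
    {"tx": -1, "ty": 4, "tz": 0, "wx": 0, "wy": 0, "wz": -64, "grip": 0},
    {"tx": -1, "ty": 4.6, "tz": 0, "wx": 0, "wy": 0, "wz": -72, "grip": 0},
    {"tx": -1, "ty": 4.6, "tz": 0, "wx": 0, "wy": 0, "wz": -80, "grip": 0},
    {"tx": -1, "ty": 4.6, "tz": 0, "wx": 0, "wy": 0, "wz": -88, "grip": 0},
    {"tx": -1, "ty": 4.6, "tz": 0, "wx": 0, "wy": 0, "wz": -90, "grip": 0}
  ]
}}

```text
time_s: 9.25
position: [0.4914, -0.2774, 0.2107]
orientation: [0.499, 0.513, -0.49, 0.498]
contact_force: [0.8, -0.2, 0.6]
width: 0.502
```

```bash
python3 - <<'E'
from h import *
import pickle
from scipy.spatial.transform import Rotation as R
s=state(); print(s['time_s'],s['position'],np.round(R.from_quat(s['orientation']).as_matrix(),3),s['width'])
c=viewer.calibration('wrist');im=viewer.camera('wrist');save(im,'w9');pickle.dump(c,open('w9.pkl','wb'))
im=viewer.camera('scene');save(cv2.resize(im[190:290,280:440],None,fx=4,fy=4),'s9')
im=viewer.camera('top');save(cv2.resize(im[200:290,300:400],None,fx=6,fy=6),'t9')
E
```

```text
9.25 [ 0.49142607 -0.27736631  0.21072134] [[-0.007  1.     0.021]
 [ 0.024  0.021 -0.999]
 [-1.    -0.006 -0.024]] 0.5024233230419672
```

View pics/w9.png

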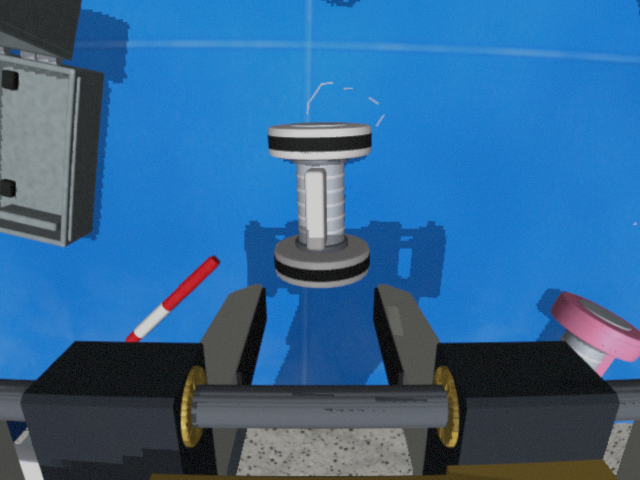

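View pics/s9.png

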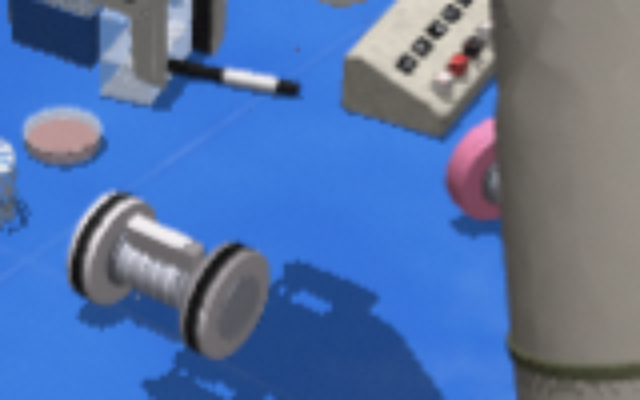

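View pics/t9.png

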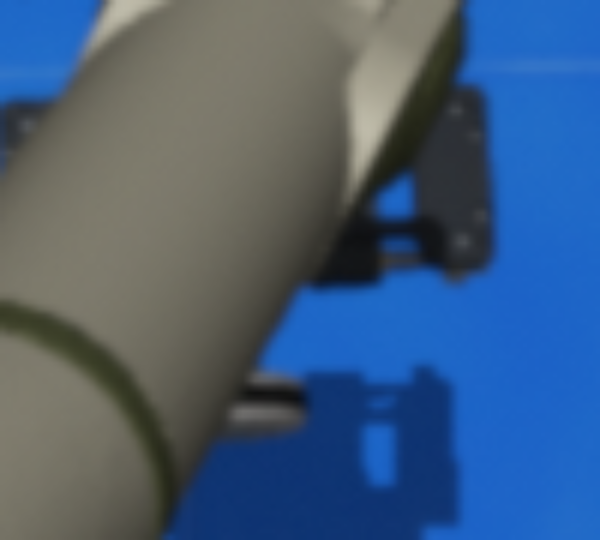

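```bash
python3 - <<'E'
from h import *
import pickle
c=pickle.load(open('w9.pkl','rb'));im=cv2.imread('pics/w9.png')[:,:,::-1]
o=[cv2.resize(over(im,'wrist',model(.498,-.2745,2,th),c)[110:295,250:390],None,fx=2.8,fy=2.8) for th in(0,-8)]
save(np.hstack(o),'w9o')
save(cv2.resize(im[110:295,250:390],None,fx=3.2,fy=3.2,interpolation=2),'w9c')
E
```

```text
(no output)
```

View pics/w9o.png

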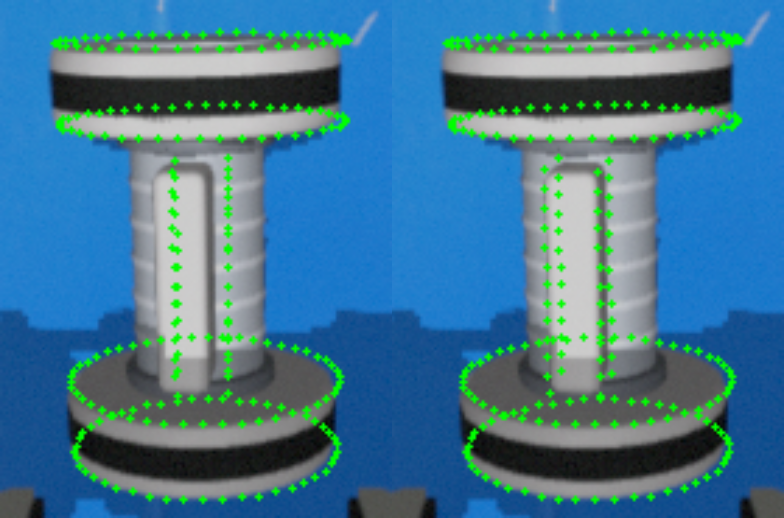

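View pics/w9c.png

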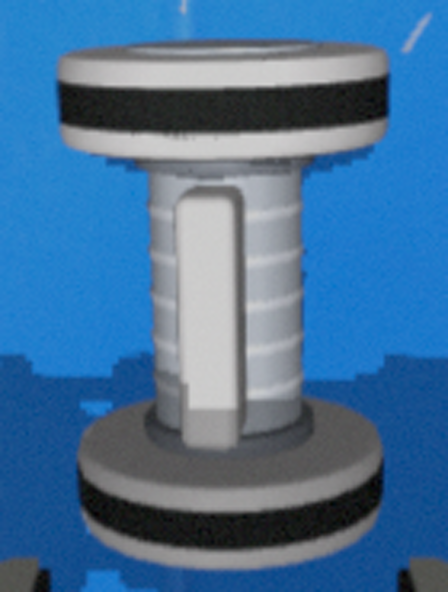

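>>> {"op": "play_rows", "data": {
  "plan": [
    {"tx": 0.7, "ty": 0, "tz": -4, "wx": -1.4, "wy": -0.4, "wz": 0.8, "grip": 0.2},
    {"tx": 0.7, "ty": 0, "tz": -8, "wx": -1.4, "wy": -0.4, "wz": 0.8, "grip": 0.2},
    {"tx": 0.7, "ty": 0, "tz": -11, "wx": -1.4, "wy": -0.4, "wz": 0.8, "grip": 0.2},
    {"tx": 0.7, "ty": 0, "tz": -11, "wx": -1.4, "wy": -0.4, "wz": 0.8, "grip": 0.2},
    {"tx": 0.7, "ty": 0, "tz": -11, "wx": -1.4, "wy": -0.4, "wz": 0.8, "grip": 0.2}
  ]
}}

```text
time_s: 9.9
position: [0.4985, -0.2769, 0.1011]
orientation: [0.489, 0.511, -0.489, 0.511]
contact_force: [0.3, 0.0, 0.5]
width: 0.599
```

```bash
python3 - <<'E'
from h import *
from scipy.spatial.transform import Rotation as R
s=state(); print(s['time_s'],s['position'],np.round(R.from_quat(s['orientation']).as_matrix(),3),s['width'])
save(viewer.camera('wrist'),'w10')
E
```

```text
9.9 [ 0.49852546 -0.27688371  0.10107183] [[-0.001  0.999  0.044]
 [-0.     0.044 -0.999]
 [-1.    -0.001  0.   ]] 0.5987727861331157
```

View pics/w10.png

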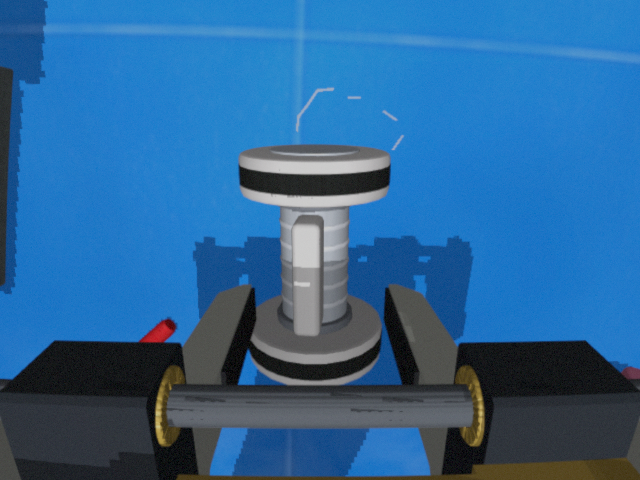

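>>> {"op": "play_rows", "data": {
  "plan": [
    {"tx": -0.1, "ty": -0.1, "tz": -2, "wx": 0, "wy": 0, "wz": 0, "grip": 0.2},
    {"tx": -0.1, "ty": -0.1, "tz": -3.7, "wx": 0, "wy": 0, "wz": 0, "grip": 0.2},
    {"tx": -0.1, "ty": -0.1, "tz": -3.7, "wx": 0, "wy": 0, "wz": 0, "grip": 0.2},
    {"tx": -0.1, "ty": -0.1, "tz": -3.7, "wx": 0, "wy": 0, "wz": 0, "grip": 0},
    {"tx": -0.1, "ty": -0.1, "tz": -3.7, "wx": 0, "wy": 0, "wz": 0, "grip": -0.2},
    {"tx": -0.1, "ty": -0.1, "tz": -3.7, "wx": 0, "wy": 0, "wz": 0, "grip": -0.35},
    {"tx": -0.1, "ty": -0.1, "tz": -3.7, "wx": 0, "wy": 0, "wz": 0, "grip": -0.45},
    {"tx": -0.1, "ty": -0.1, "tz": -3.7, "wx": 0, "wy": 0, "wz": 0, "grip": -0.55}
  ]
}}

```text
time_s: 10.75
position: [0.4983, -0.2782, 0.0654]
orientation: [0.489, 0.51, -0.489, 0.512]
contact_force: [-0.5, -0.4, 0.4]
width: 0.248
```

```bash
python3 - <<'E'
from h import *
import pickle
s=state(); print(s['time_s'],s['position'],s['contact_force'],s['width'])
c=viewer.calibration('wrist');im=viewer.camera('wrist');save(im,'w11');pickle.dump(c,open('w11.pkl','wb'))
im=viewer.camera('scene');save(cv2.resize(im[170:290,260:440],None,fx=4,fy=4),'s11')
E
```

```text
10.75 [ 0.49830867 -0.27816941  0.06539406] [-0.50338865 -0.36440014  0.42906237] 0.24767257618226762
```

View pics/w11.png

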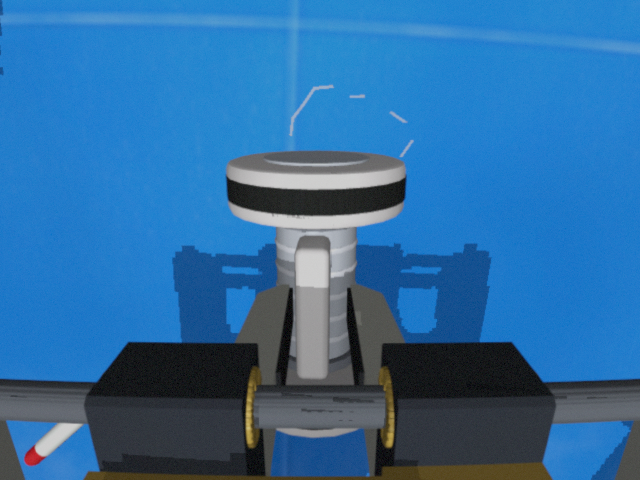

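View pics/s11.png

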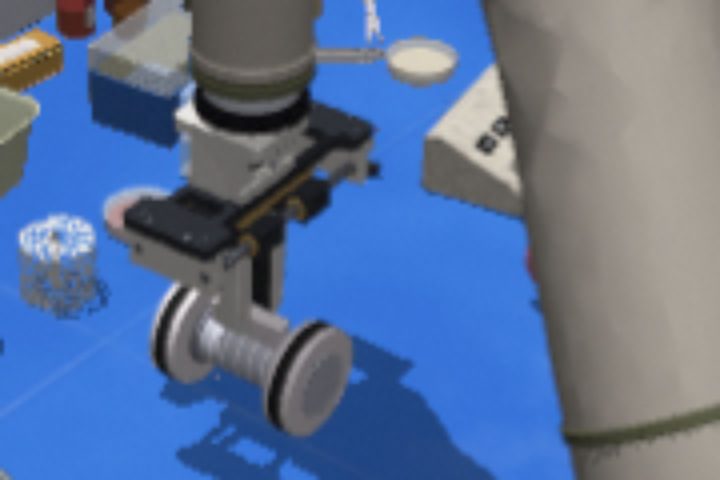

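>>> {"op": "play_rows", "data": {
  "plan": [
    {"tx": 0, "ty": 0, "tz": -0.3, "wx": 0, "wy": 0, "wz": 0, "grip": -0.55},
    {"tx": 0, "ty": 0, "tz": -0.3, "wx": 0, "wy": 0, "wz": 0, "grip": -0.6},
    {"tx": 0, "ty": 0, "tz": -0.3, "wx": 0, "wy": 0, "wz": 0, "grip": -0.64},
    {"tx": 0, "ty": 0, "tz": -0.3, "wx": 0, "wy": 0, "wz": 0, "grip": -0.68},
    {"tx": 0, "ty": 0, "tz": -0.3, "wx": 0, "wy": 0, "wz": 0, "grip": -0.68}
  ]
}}

```text
time_s: 11.35
position: [0.4982, -0.2781, 0.0621]
orientation: [0.489, 0.51, -0.489, 0.511]
contact_force: [-0.8, -0.8, -0.2]
width: 0.16
```

```bash
python3 - <<'E'
from h import *
s=state(); print(s['time_s'],s['position'],s['contact_force'],s['width'])
im=viewer.camera('wrist');save(cv2.resize(im[140:440,180:480],None,fx=2,fy=2),'w12')
E
```

```text
11.35 [ 0.49815905 -0.2781049   0.06210474] [-0.76946841 -0.81569999 -0.23200889] 0.15997408882638187
```

View pics/w12.png

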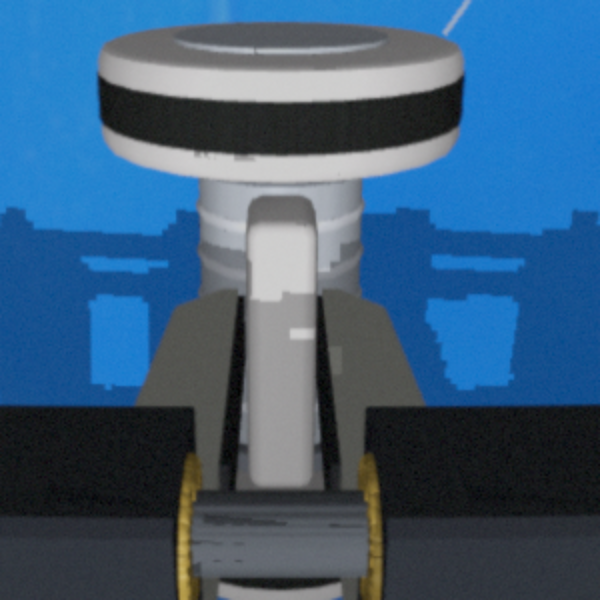

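Rib now stands upright on the table (rib and core both centred at column 281 of the crop). Firm the grip and lift.

>>> {"op": "play_rows", "data": {
  "plan": [
    {"tx": 0, "ty": 0, "tz": 0, "wx": 0, "wy": 0, "wz": 0, "grip": -1},
    {"tx": 0, "ty": 0, "tz": 0, "wx": 0, "wy": 0, "wz": 0, "grip": -1},
    {"tx": 0, "ty": 0, "tz": 0, "wx": 0, "wy": 0, "wz": 0, "grip": -1},
    {"tx": 0, "ty": 0, "tz": 0, "wx": 0, "wy": 0, "wz": 0, "grip": -1},
    {"tx": 0, "ty": 0, "tz": 1, "wx": 0, "wy": 0, "wz": 0, "grip": -1},
    {"tx": 0, "ty": 0, "tz": 3, "wx": 0, "wy": 0, "wz": 0, "grip": -1},
    {"tx": 0, "ty": 0, "tz": 6, "wx": 0, "wy": 0, "wz": 0, "grip": -1},
    {"tx": -4, "ty": 3, "tz": 9, "wx": 0, "wy": 0, "wz": -3, "grip": -1},
    {"tx": -8, "ty": 6, "tz": 11, "wx": 0, "wy": 0, "wz": -6, "grip": -1},
    {"tx": -10, "ty": 9, "tz": 11, "wx": 0, "wy": 0, "wz": -9, "grip": -1},
    {"tx": -10, "ty": 9, "tz": 11, "wx": 0, "wy": 0, "wz": -12, "grip": -1},
    {"tx": -10, "ty": 9, "tz": 11, "wx": 0, "wy": 0, "wz": -12, "grip": -1}
  ]
}}

```text
time_s: 12.6
position: [0.3978, -0.1874, 0.1731]
orientation: [0.54, 0.456, -0.539, 0.458]
contact_force: [0.7, 0.7, -3.9]
width: 0.146
```

```bash
python3 - <<'E'
from h import *
import pickle
s=state(); print(s['time_s'],s['position'],s['contact_force'],s['width'])
c=viewer.calibration('wrist');im=viewer.camera('wrist');save(im,'w13');pickle.dump(c,open('w13.pkl','wb'))
im=viewer.camera('scene');save(im,'s13');
im=viewer.camera('top');save(im,'t13');
for cam in('top','scene','wrist'):
  for t in ('case','lid_hinge','lid_tab'): print(cam,t,[(np.round(np.array(r['at'])*[640,480],1),round(r['p'],2)) for r in pinpoint(cam,t)][:2])
E
```

```text
12.6 [ 0.39779848 -0.18737248  0.17311302] [ 0.70943908  0.69458376 -3.9483687 ] 0.1460682443602274
top case [(array([248.8, 241.5]), 0.97)]
top lid_hinge [(array([253.8, 213.8]), 0.78)]
top lid_tab [(array([245.8, 184.1]), 0.82)]
scene case [(array([249.1, 309.5]), 0.56)]
scene lid_hinge [(array([232.2, 284. ]), 0.62), (array([217.3, 225.6]), 0.3)]
scene lid_tab [(array([215.8, 224.3]), 0.66)]
wrist case [(array([78.1, 71.2]), 0.76)]
wrist lid_hinge []
wrist lid_tab []
```

View pics/w13.png

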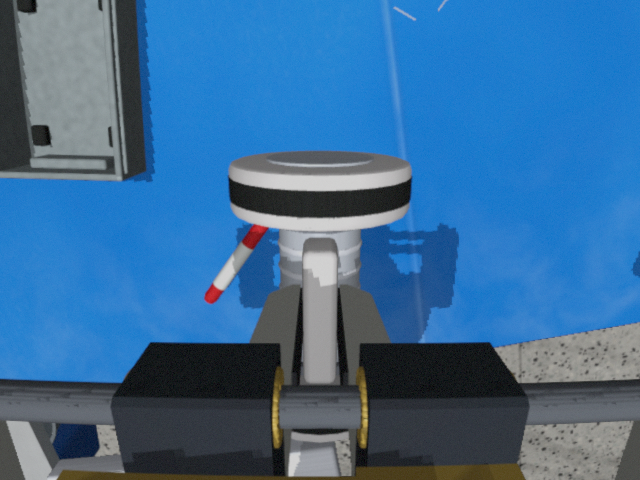

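View pics/s13.png

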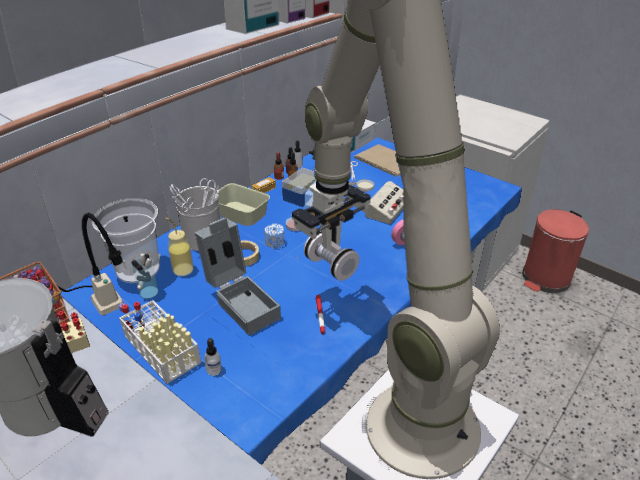

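View pics/t13.png

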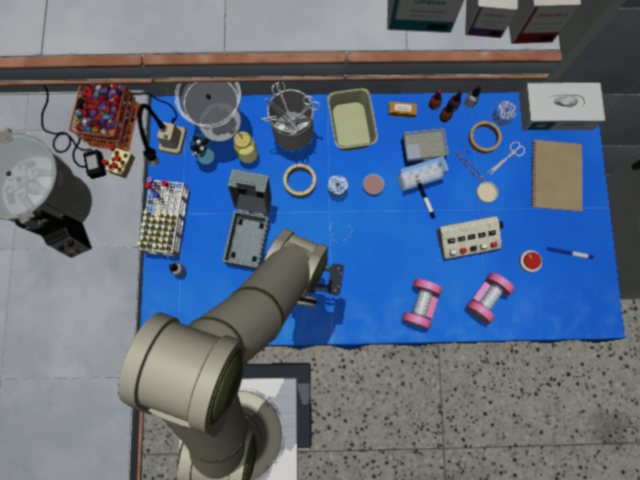

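```bash
cat >> h.py <<'E'
def casepts(cx,cy,yaw,lid=None):
  y=np.radians(yaw);u=np.array([np.cos(y),np.sin(y),0]);n=np.array([-u[1],u[0],0]);Z=np.array([0,0,1.]);O=np.array([cx,cy,0])
  P=[]
  L=lambda a,b:[P.append(O+u*p[0]+n*p[1]+Z*p[2]) for p in np.linspace(a,b,15)]
  for z in (0,.046):
    c=[(-.077,-.049,z),(.071,-.049,z),(.071,.049,z),(-.077,.049,z)]
    for i in range(4): L(c[i],c[(i+1)%4])
  c=[(-.067,-.044,.046),(.067,-.044,.046),(.067,.044,.046),(-.067,.044,.046)]
  return P
E
python3 - <<'E'
from h import *
t=cv2.imread('pics/t13.png')[:,:,::-1];s=cv2.imread('pics/s13.png')[:,:,::-1]
P=casepts(.532,-.0254,-10)
a=cv2.resize(over(t,'top',P)[160:280,210:290],None,fx=5,fy=5);b=cv2.resize(over(s,'scene',P)[210:340,180:300],None,fx=4,fy=4)
b=cv2.resize(b,(400,600)) if 0 else b
save(a,'o1');save(b,'o2')
for cam,im in(('top',t),):
  x0,y0=210,160; save(cv2.resize(im[190:280,210:290],None,fx=6,fy=6,interpolation=2),'o3')
T=tri(ray('top',(253.8,213.8)),ray('scene',(232.2,284)));print('hinge',T)
print('tab',tri(ray('top',(245.8,184.1)),ray('scene',(216,224.3))))
E
```

```text
hinge (array([ 0.60779692, -0.04210466,  0.03624883]), np.float64(0.006273271154666982))
tab (array([ 0.64337776, -0.04280164,  0.21095029]), np.float64(0.006424017117620513))
```

View pics/o1.png

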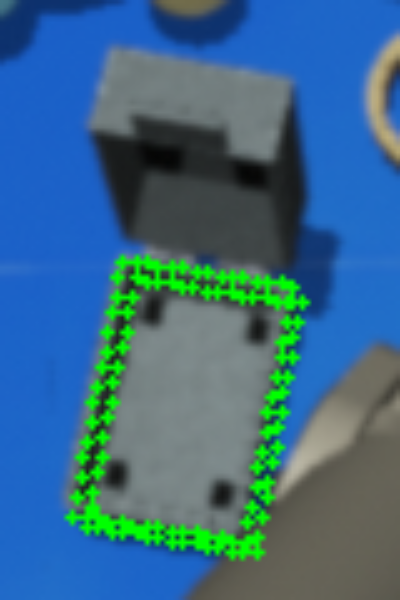

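View pics/o2.png

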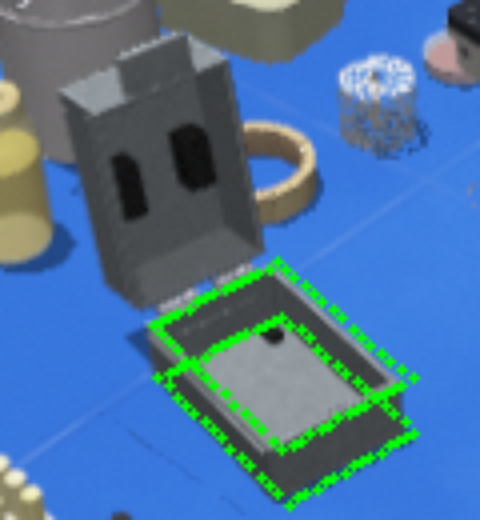

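```bash
python3 - <<'E'
from h import *
t=cv2.imread('pics/top0.png')[:,:,::-1];s=cv2.imread('pics/s13.png')[:,:,::-1]
save(cv2.resize(t[160:280,215:285],None,fx=8,fy=8,interpolation=2)[320:],'o4');save(cv2.resize(s[275:340,205:290],None,fx=8,fy=8,interpolation=2),'o5')
E
```

```text
(no output)
```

View pics/o4.png

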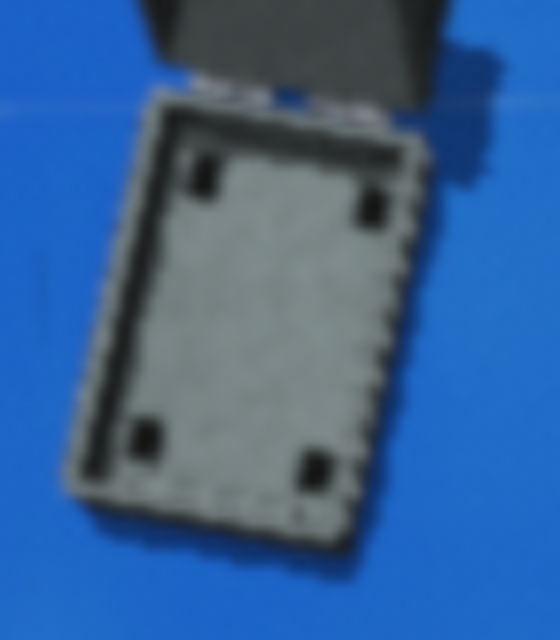

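View pics/o5.png

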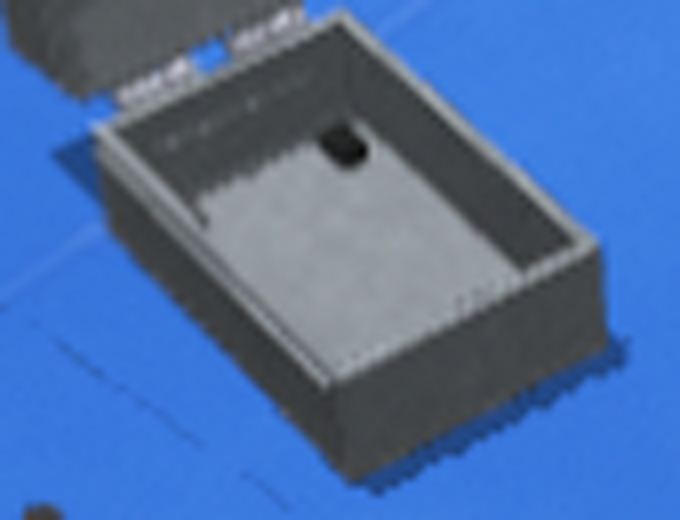

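```bash
python3 - <<'E'
from h import *
def C(v):
  y=np.radians(v[2]);u=np.array([np.cos(y),np.sin(y),0]);n=np.array([-u[1],u[0],0]);O=np.array([v[0],v[1],0])
  f=lambda a,b,z:O+u*a+n*b+np.array([0,0,z])
  return f
pt=[(155,95),(430,140),(350,545),(68,490)];T=[((u+.5)/8-.5+215,(w+.5)/8-.5+200) for u,w in pt]
ps=[(97,132),(342,12),(597,243),(333,385),(355,487),(608,347)];S=[((u+.5)/8-.5+205,(w+.5)/8-.5+275) for u,w in ps]
def rt(v):
  f=C(v);return (proj('top',[f(.071,.049,.046),f(.071,-.049,.046),f(-.077,-.049,.046),f(-.077,.049,.046)])-T).ravel()
def rs(v):
  f=C(v);return (proj('scene',[f(.071,.049,.046),f(.071,-.049,.046),f(-.077,-.049,.046),f(-.077,.049,.046),f(-.077,.049,0),f(-.077,-.049,0)])-S).ravel()
for g in (rt,rs,lambda v:np.r_[rt(v),rs(v)]):
  r=least_squares(g,[.53,-.02,-10],x_scale=[.01,.01,5]);print(r.x,np.round(r.fun,1))
E
```

```text
[  0.53339728  -0.02442572 -11.05404601] [ 0.3 -0.6 -0.1 -0.3 -0.5  0.1  0.2  0.9]
[  0.5362341   -0.02132564 -11.62695259] [-1.  -0.4  0.1 -0.5  0.7  0.2  0.7 -0.3 -0.6  0.3  0.1  0.5]
[  0.53528951  -0.02238563 -11.5778678 ] [-0.1 -1.4 -0.6 -0.8 -1.5 -0.4 -0.7 -0.  -0.5 -0.5  0.6 -0.6  1.3  0.1
  1.3 -0.4  0.   0.3  0.7  0.5]
```

>>> {"op": "play_rows", "data": {
  "plan": [
    {"tx": 2, "ty": 3, "tz": 0.5, "wx": 0, "wy": 0, "wz": -0.5, "grip": -1},
    {"tx": 4, "ty": 6, "tz": 0.5, "wx": 0, "wy": 0, "wz": -1.5, "grip": -1},
    {"tx": 7, "ty": 9, "tz": 0.5, "wx": 0, "wy": 0, "wz": -1.8, "grip": -1},
    {"tx": 10, "ty": 12, "tz": 0.5, "wx": 0, "wy": 0, "wz": -1.8, "grip": -1},
    {"tx": 12, "ty": 15, "tz": 0.5, "wx": 0, "wy": 0, "wz": -1.8, "grip": -1},
    {"tx": 13.2, "ty": 16.4, "tz": 0.5, "wx": 0, "wy": 0, "wz": -1.8, "grip": -1},
    {"tx": 13.7, "ty": 16.5, "tz": 0.5, "wx": 0, "wy": 0, "wz": -1.8, "grip": -1},
    {"tx": 13.7, "ty": 16.5, "tz": 0.5, "wx": 0, "wy": 0, "wz": -1.8, "grip": -1},
    {"tx": 13.7, "ty": 16.5, "tz": 0.5, "wx": 0, "wy": 0, "wz": -1.8, "grip": -1}
  ]
}}

```text
time_s: 14.1
position: [0.534, -0.0249, 0.1769]
orientation: [-0.547, -0.447, 0.548, -0.448]
contact_force: [-0.2, -0.6, -3.8]
width: 0.145
```

```bash
python3 - <<'E'
from h import *
import pickle
from scipy.spatial.transform import Rotation as R
s=state(); print(s['time_s'],s['position'],np.round(R.from_quat(s['orientation']).as_matrix(),3),s['contact_force'],s['width'])
c=viewer.calibration('wrist');im=viewer.camera('wrist');pickle.dump(c,open('w14.pkl','wb'));cv2.imwrite('pics/w14raw.png',im[:,:,::-1])
P=casepts(.535,-.0224,-11.3)
a=over(im,'wrist',P,c)
s_=viewer.camera('scene');b=cv2.resize(over(s_,'scene',P)[200:350,170:350],None,fx=3.2,fy=3.2)
save(a,'w14');save(b,'s14')
E
```

```text
14.1 [ 0.53404612 -0.02491928  0.17685814] [[-0.     0.98  -0.198]
 [-0.002 -0.198 -0.98 ]
 [-1.     0.     0.002]] [-0.16734439 -0.57505288 -3.78955725] 0.14477427003768992
```

View pics/w14.png

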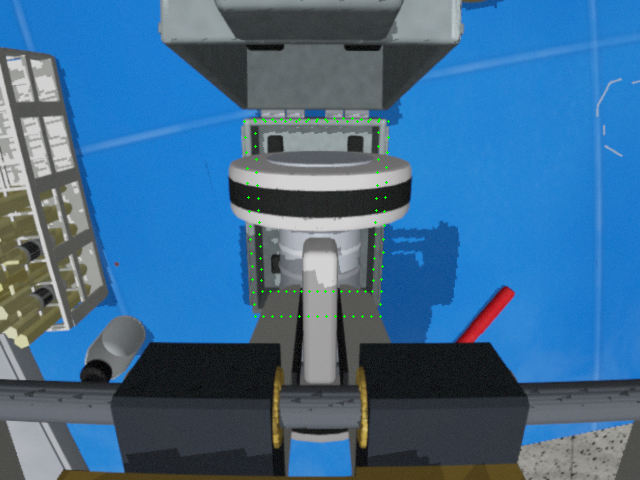

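View pics/s14.png

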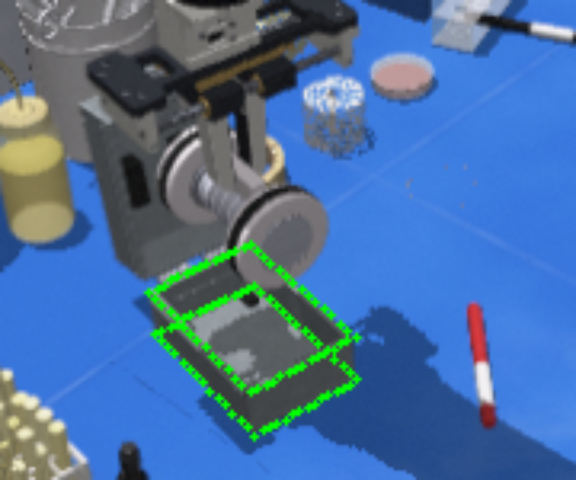

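```bash
python3 - <<'E'
from h import *
im=cv2.imread('pics/w14raw.png');cv2.imwrite('pics/w14z.png',cv2.resize(im[100:325,225:405],None,fx=2.6,fy=2.6,interpolation=2))
im=cv2.imread('pics/w14.png');cv2.imwrite('pics/w14y.png',cv2.resize(im[100:325,225:405],None,fx=2.6,fy=2.6))
E
```

```text
(no output)
```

View pics/w14z.png

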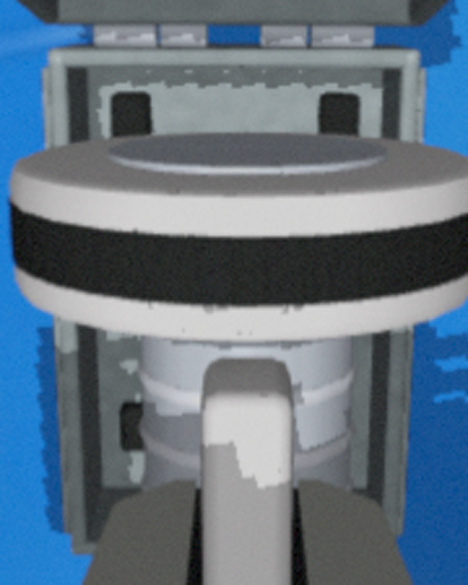

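View pics/w14y.png

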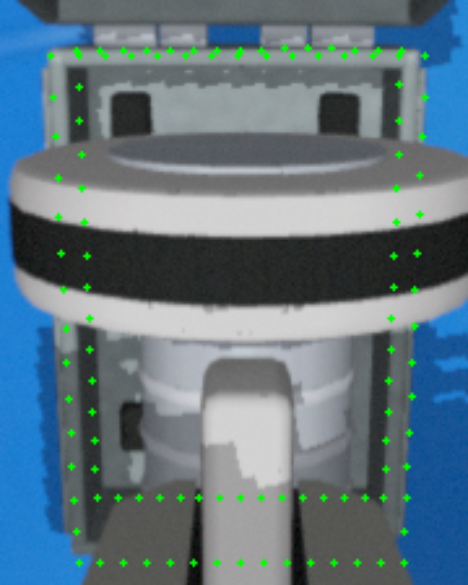

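>>> {"op": "play_rows", "data": {
  "plan": [
    {"tx": 0.2, "ty": 0.35, "tz": -2, "wx": 0, "wy": 0, "wz": 0, "grip": -1},
    {"tx": 0.2, "ty": 0.35, "tz": -4, "wx": 0, "wy": 0, "wz": 0, "grip": -1},
    {"tx": 0.2, "ty": 0.35, "tz": -5.5, "wx": 0, "wy": 0, "wz": 0, "grip": -1},
    {"tx": 0.2, "ty": 0.35, "tz": -5.5, "wx": 0, "wy": 0, "wz": 0, "grip": -1},
    {"tx": 0.2, "ty": 0.35, "tz": -5.5, "wx": 0, "wy": 0, "wz": 0, "grip": -1}
  ]
}}

```text
time_s: 14.7
position: [0.5359, -0.0221, 0.1223]
orientation: [-0.547, -0.447, 0.548, -0.448]
contact_force: [-0.2, -0.5, -3.8]
width: 0.146
```

```bash
python3 - <<'E'
from h import *
import pickle
s=state(); print(s['time_s'],s['position'],s['contact_force'],s['width'])
c=viewer.calibration('wrist');im=viewer.camera('wrist');
P=casepts(.536,-.0212,-11.5)
save(cv2.resize(im[60:360,170:470],None,fx=2,fy=2),'w15')
s_=viewer.camera('scene');b=cv2.resize(s_[220:340,190:330],None,fx=4.5,fy=4.5)
save(b,'s15')
E
```

```text
14.7 [ 0.53593001 -0.02208997  0.12234011] [-0.2345161  -0.52416301 -3.7873761 ] 0.1463034266880548
```

View pics/w15.png

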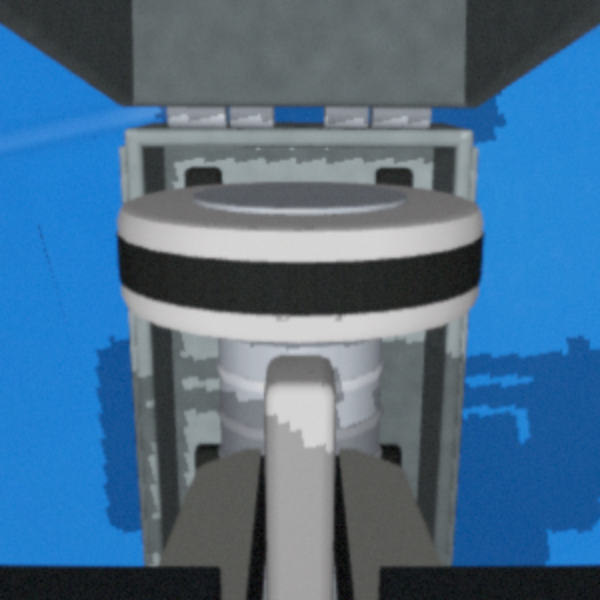

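View pics/s15.png

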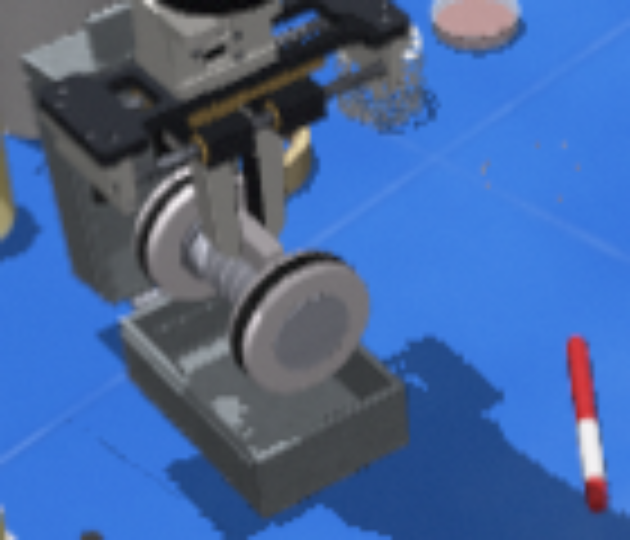

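```bash
python3 - <<'E'
from h import *
s=state();p=s['position'];im=cv2.imread('pics/w15.png')
M=model(p[0],p[1],-11.4,0,p[2]-.0221-.04)
a=(proj('wrist',M)-[170,60])*2
P=casepts(.536,-.0212,-11.5);b=(proj('wrist',P)-[170,60])*2
for q in a: cv2.circle(im,tuple(np.int32(q)),1,(0,255,0),-1)
for q in b: cv2.circle(im,tuple(np.int32(q)),1,(0,0,255),-1)
cv2.imwrite('pics/w15o.png',im)
E
```

```text
(no output)
```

View pics/w15o.png

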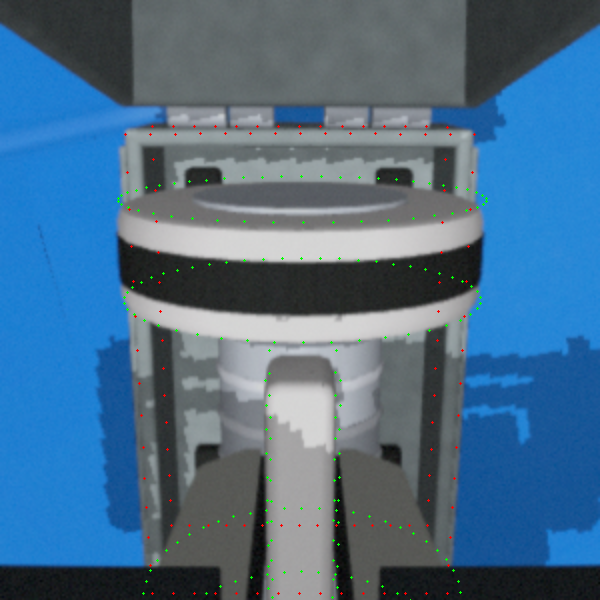

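>>> {"op": "play_rows", "data": {
  "plan": [
    {"tx": 0.1, "ty": 0.05, "tz": -1.5, "wx": 0, "wy": 0, "wz": 0, "grip": -1},
    {"tx": 0.1, "ty": 0.05, "tz": -3, "wx": 0, "wy": 0, "wz": 0, "grip": -1},
    {"tx": 0.1, "ty": 0.05, "tz": -4, "wx": 0, "wy": 0, "wz": 0, "grip": -1},
    {"tx": 0.1, "ty": 0.05, "tz": -4.5, "wx": 0, "wy": 0, "wz": 0, "grip": -1},
    {"tx": 0.1, "ty": 0.05, "tz": -4.8, "wx": 0, "wy": 0, "wz": 0, "grip": -1},
    {"tx": 0.1, "ty": 0.05, "tz": -5.0, "wx": 0, "wy": 0, "wz": 0, "grip": -1},
    {"tx": 0.1, "ty": 0.05, "tz": -5.1, "wx": 0, "wy": 0, "wz": 0, "grip": -1},
    {"tx": 0.1, "ty": 0.05, "tz": -5.1, "wx": 0, "wy": 0, "wz": 0, "grip": -1}
  ]
}}

```text
time_s: 15.6
position: [0.5377, -0.0213, 0.0721]
orientation: [0.548, 0.447, -0.547, 0.448]
contact_force: [0.1, 0.7, -4.0]
width: 0.149
```

>>> {"op": "play_rows", "data": {
  "plan": [
    {"tx": 0, "ty": 0, "tz": -0.1, "wx": 0, "wy": 0, "wz": 0, "grip": -1},
    {"tx": 0, "ty": 0, "tz": -0.2, "wx": 0, "wy": 0, "wz": 0, "grip": -1},
    {"tx": 0, "ty": 0, "tz": -0.3, "wx": 0, "wy": 0, "wz": 0, "grip": -1},
    {"tx": 0, "ty": 0, "tz": -0.3, "wx": 0, "wy": 0, "wz": 0, "grip": -1}
  ]
}}

```text
time_s: 16.0
position: [0.5376, -0.0213, 0.069]
orientation: [0.548, 0.447, -0.547, 0.448]
contact_force: [0.2, 0.5, -3.2]
width: 0.149
```

```bash
python3 - <<'E'
from h import *
s=state(); print(s['time_s'],s['position'],s['contact_force'],s['width'])
im=viewer.camera('wrist');save(cv2.resize(im[60:360,170:470],None,fx=2,fy=2),'w16')
s_=viewer.camera('scene');save(cv2.resize(s_[220:340,190:330],None,fx=4.5,fy=4.5),'s16')
E
```

```text
16.0 [ 0.53760972 -0.02125685  0.06901153] [ 0.23818689  0.52699699 -3.17950666] 0.1493666979933236
```

View pics/w16.png

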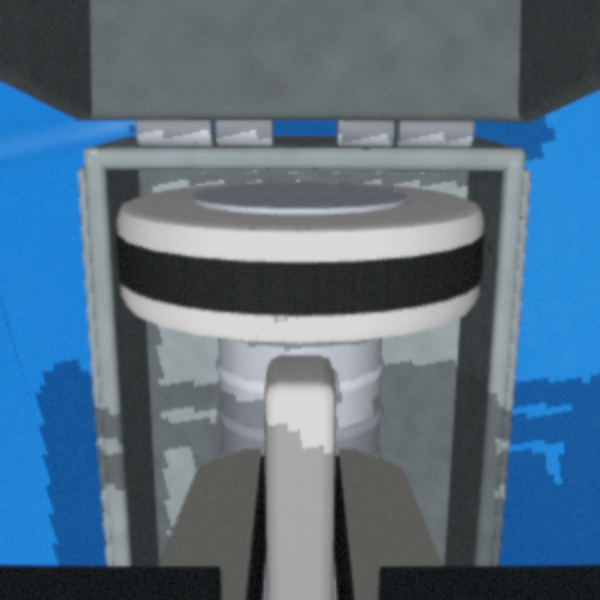

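View pics/s16.png

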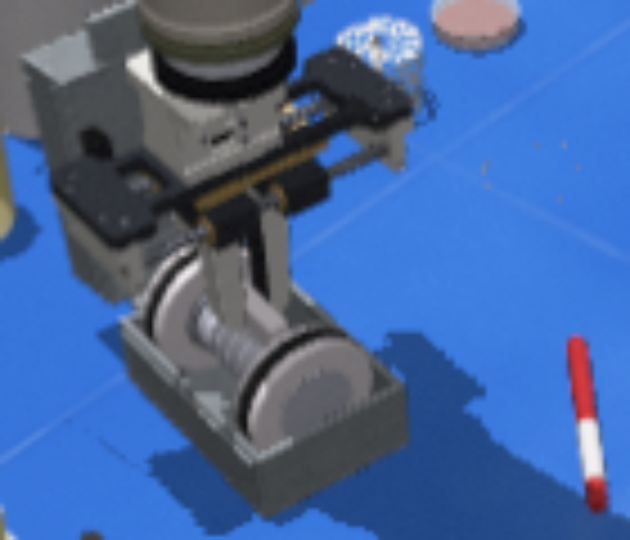

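>>> {"op": "play_rows", "data": {
  "plan": [
    {"tx": 0, "ty": 0, "tz": -0.1, "wx": 0, "wy": 0, "wz": 0, "grip": -1},
    {"tx": 0, "ty": 0, "tz": -0.15, "wx": 0, "wy": 0, "wz": 0, "grip": -1},
    {"tx": 0, "ty": 0, "tz": -0.15, "wx": 0, "wy": 0, "wz": 0, "grip": -1}
  ]
}}

```text
time_s: 16.4
position: [0.5379, -0.0213, 0.0682]
orientation: [0.548, 0.447, -0.547, 0.448]
contact_force: [-2.3, 0.8, 4.5]
width: 0.149
```

>>> {"op": "play_rows", "data": {
  "plan": [
    {"tx": 0, "ty": 0, "tz": 0.05, "wx": 0, "wy": 0, "wz": 0, "grip": -0.6},
    {"tx": 0, "ty": 0, "tz": 0.05, "wx": 0, "wy": 0, "wz": 0, "grip": -0.45},
    {"tx": 0, "ty": 0, "tz": 0.05, "wx": 0, "wy": 0, "wz": 0, "grip": -0.3},
    {"tx": 0, "ty": 0, "tz": 0.05, "wx": 0, "wy": 0, "wz": 0, "grip": -0.2},
    {"tx": 0, "ty": 0, "tz": 1, "wx": 0, "wy": 0, "wz": 0, "grip": -0.2},
    {"tx": 0, "ty": 0, "tz": 3, "wx": 0, "wy": 0, "wz": 0, "grip": -0.2},
    {"tx": -2, "ty": 0.4, "tz": 6, "wx": 0, "wy": 0, "wz": 0, "grip": -0.2},
    {"tx": -5, "ty": 1, "tz": 10, "wx": 0, "wy": 0, "wz": 0, "grip": -0.2},
    {"tx": -7, "ty": 1.4, "tz": 14, "wx": 0, "wy": 0, "wz": 0, "grip": -0.2},
    {"tx": -7, "ty": 1.4, "tz": 16, "wx": 0, "wy": 0, "wz": 0, "grip": -0.2},
    {"tx": -7, "ty": 1.4, "tz": 16, "wx": 0, "wy": 0, "wz": 0, "grip": -0.2},
    {"tx": -7, "ty": 1.4, "tz": 16, "wx": 0, "wy": 0, "wz": 0, "grip": -1}
  ]
}}

```text
time_s: 17.6
position: [0.4681, -0.0072, 0.2287]
orientation: [0.548, 0.446, -0.547, 0.449]
contact_force: [0.4, -0.4, -0.5]
width: 0.354
```

```bash
python3 - <<'E'
from h import *
import pickle
s=state(); print(s['time_s'],s['position'],s['contact_force'],s['width'])
c=viewer.calibration('wrist');im=viewer.camera('wrist');save(im,'w17');pickle.dump(c,open('w17.pkl','wb'))
s_=viewer.camera('scene');save(cv2.resize(s_[200:340,180:330],None,fx=4,fy=4),'s17')
for cam in('scene','wrist'):
  for t in ('rib','lid_hinge','lid_tab'): print(cam,t,[(np.round(np.array(r['at'])*[640,480],1),round(r['p'],2)) for r in pinpoint(cam,t)][:2])
E
```

```text
17.6 [ 0.46808534 -0.00716013  0.228703  ] [ 0.36328813 -0.40997015 -0.49305204] 0.3536372470637846
scene rib [(array([246.2, 284.4]), 0.58)]
scene lid_hinge [(array([233.4, 283.9]), 0.6)]
scene lid_tab [(array([216. , 226.5]), 0.69)]
wrist rib [(array([319.8, 120.6]), 0.62)]
wrist lid_hinge [(array([322.8,  19.2]), 0.78)]
wrist lid_tab [(array([314.8, 122.3]), 0.45)]
```

View pics/w17.png

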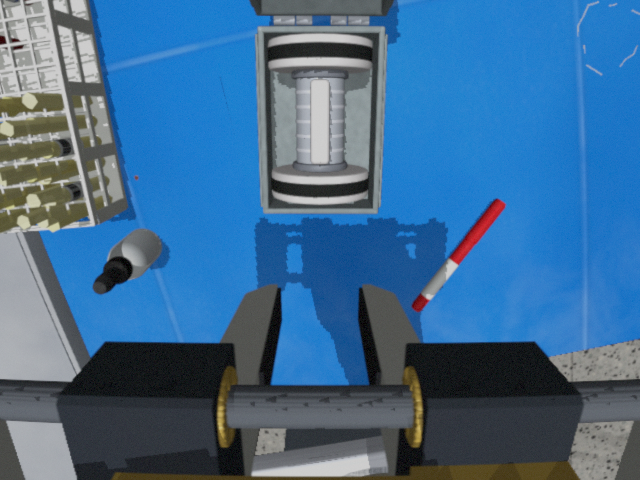

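View pics/s17.png

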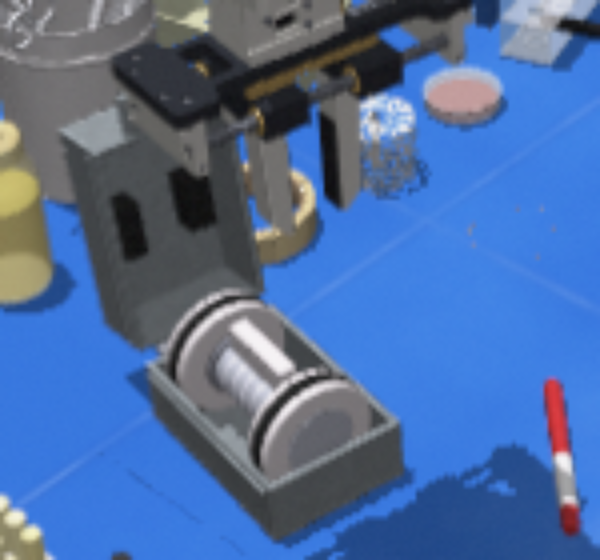

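```bash
cat >> h.py <<'E'
CASE=(.536,-.0212,-11.5)
def lidpts(phi,case=CASE):
  y=np.radians(case[2]);u0=np.array([np.cos(y),np.sin(y),0]);l=np.array([-u0[1],u0[0],0]);Z=np.array([0,0,1.])
  H=np.array([case[0],case[1],.046])+.0755*u0
  u=-np.cos(phi)*u0+np.sin(phi)*Z; n=np.sin(phi)*u0+np.cos(phi)*Z
  P=[]
  L=lambda a,b:[P.append(H+u*p[0]+l*p[1]+n*p[2]) for p in np.linspace(a,b,15)]
  for z in(0,.05):
    c=[(.0045,-.049,z),(.1525,-.049,z),(.1525,.049,z),(.0045,.049,z)]
    for i in range(4): L(c[i],c[(i+1)%4])
  for z in (.0005,.0085):
    c=[(.1525,-.025,z),(.1805,-.025,z),(.1805,.025,z),(.1525,.025,z)]
    for i in range(4): L(c[i],c[(i+1)%4])
  return P
E
python3 - <<'E'
from h import *
t=viewer.camera('top') if 0 else cv2.imread('pics/t13.png')[:,:,::-1];s=cv2.imread('pics/s13.png')[:,:,::-1]
o=[];q=[]
for ph in (1.68,1.78):
  o.append(cv2.resize(over(s,'scene',lidpts(ph))[210:300,185:260],None,fx=5,fy=5))
  q.append(cv2.resize(over(t,'top',lidpts(ph))[160:230,215:285],None,fx=5,fy=5))
save(np.hstack(o),'l1');save(np.hstack(q),'l2')
E
```

```text
(no output)
```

View pics/l1.png

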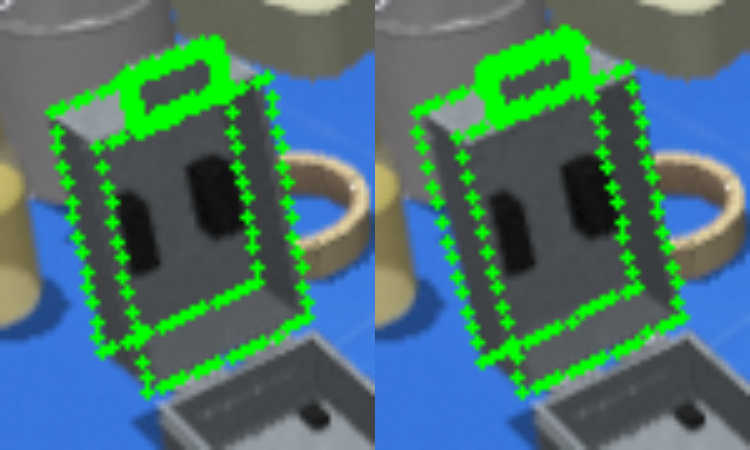

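View pics/l2.png

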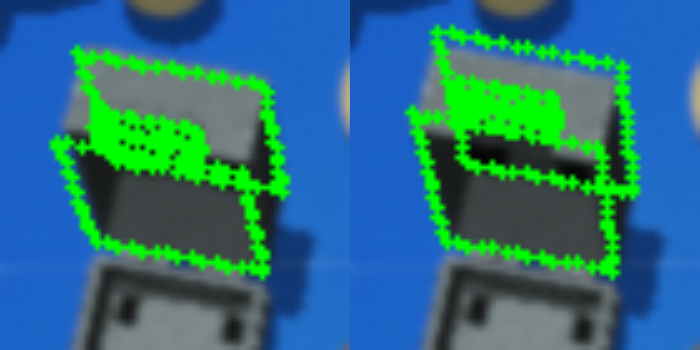

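>>> {"op": "play_rows", "data": {
  "plan": [
    {"tx": 0, "ty": 0, "tz": 4, "wx": 0, "wy": 0, "wz": 0, "grip": -1},
    {"tx": 0, "ty": 0, "tz": 8, "wx": 0, "wy": 0, "wz": 0, "grip": -1},
    {"tx": 3, "ty": -0.5, "tz": 10, "wx": 0, "wy": 0, "wz": 0, "grip": -1},
    {"tx": 7, "ty": -1.5, "tz": 10, "wx": 0, "wy": 0, "wz": 0, "grip": -1},
    {"tx": 11, "ty": -2.5, "tz": 10, "wx": 0, "wy": 0, "wz": 0, "grip": -1},
    {"tx": 15, "ty": -3.2, "tz": 10, "wx": 0, "wy": 0, "wz": 0, "grip": -1},
    {"tx": 18.5, "ty": -3.9, "tz": 10, "wx": 0, "wy": 0, "wz": 0, "grip": -1},
    {"tx": 19.4, "ty": -3.9, "tz": 10, "wx": 0, "wy": 0, "wz": 0, "grip": -1},
    {"tx": 19.4, "ty": -3.9, "tz": 10, "wx": 0, "wy": 0, "wz": 0, "grip": -1},
    {"tx": 19.4, "ty": -3.9, "tz": 10, "wx": 0, "wy": 0, "wz": 0, "grip": -1}
  ]
}}

```text
time_s: 19.0
position: [0.6606, -0.0463, 0.327]
orientation: [-0.547, -0.447, 0.548, -0.448]
contact_force: [-0.6, 0.7, -0.8]
width: 0.007
```

```bash
python3 - <<'E'
from h import *
import pickle
from scipy.spatial.transform import Rotation as R
s=state(); print(s['time_s'],s['position'],np.round(R.from_quat(s['orientation']).as_matrix(),3),s['contact_force'],s['width'])
im=viewer.camera('wrist');save(over(im,'wrist',lidpts(1.69)),'w18')
s_=viewer.camera('scene');save(cv2.resize(s_[170:340,160:330],None,fx=3.5,fy=3.5),'s18')
E
```

```text
19.0 [ 0.66060669 -0.04627735  0.32699227] [[-0.001  0.98  -0.199]
 [-0.002 -0.199 -0.98 ]
 [-1.    -0.     0.002]] [-0.64666471  0.65675574 -0.83697712] 0.0067510326409384305
```

View pics/w18.png

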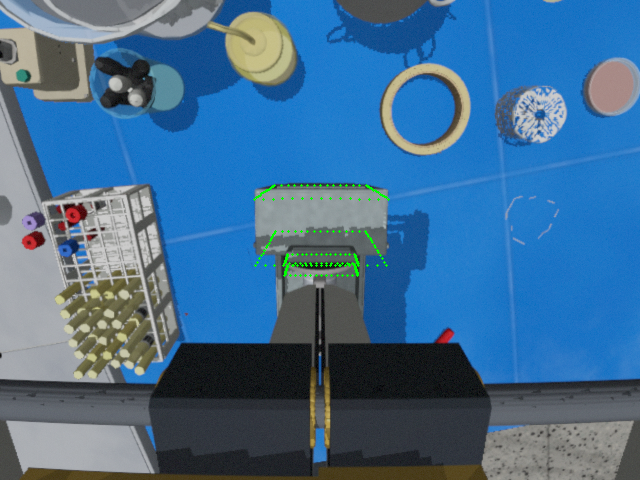

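View pics/s18.png

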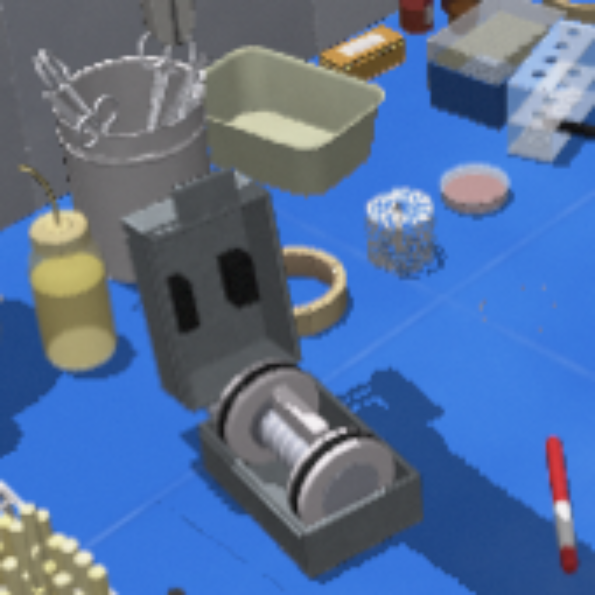

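```bash
cat > way.py <<'E'
from h import *
def way(phi,h=.0075):
  y=np.radians(CASE[2]);x0=np.array([np.cos(y),np.sin(y),0]);Z=np.array([0,0,1.])
  H=np.array([CASE[0],CASE[1],.046])+.0755*x0
  u=-np.cos(phi)*x0+np.sin(phi)*Z; n=np.sin(phi)*x0+np.cos(phi)*Z
  rho=.164+.012*max(0,np.cos(phi))
  return H+rho*u+.0085*n+h*x0
def table(phis):
  s=state();p=s['position'];print(s['time_s'],p,s['contact_force'])
  for f in phis: print(round(f,2),np.round((way(f)-p)*100,1))
E
python3 -c "
from way import *
for f in (1.69,1.6,1.5): print(way(f))"
```

```text
[ 0.64471561 -0.04331844  0.20782537]
[ 0.63035215 -0.04039616  0.20968187]
[ 0.6142154  -0.0371131   0.21103716]
```

>>> {"op": "play_rows", "data": {
  "plan": [
    {"tx": 0, "ty": 0, "tz": -4, "wx": 0, "wy": 0, "wz": 0, "grip": -1},
    {"tx": 0, "ty": 0, "tz": -8, "wx": 0, "wy": 0, "wz": 0, "grip": -1},
    {"tx": 0, "ty": 0, "tz": -10.5, "wx": 0, "wy": 0, "wz": 0, "grip": -1},
    {"tx": 0, "ty": 0, "tz": -11.6, "wx": 0, "wy": 0, "wz": 0, "grip": -1},
    {"tx": 0, "ty": 0, "tz": -11.8, "wx": 0, "wy": 0, "wz": 0, "grip": -1},
    {"tx": 0, "ty": 0, "tz": -11.8, "wx": 0, "wy": 0, "wz": 0, "grip": -1}
  ]
}}

```text
time_s: 19.7
position: [0.6609, -0.0462, 0.211]
orientation: [0.548, 0.447, -0.547, 0.448]
contact_force: [-0.1, -0.0, 0.7]
width: 0.004
```

```bash
python3 - <<'E'
from way import *
table(np.arange(1.7,0.05,-.1))
s_=viewer.camera('scene');save(cv2.resize(s_[170:340,160:330],None,fx=3.5,fy=3.5),'s19')
save(viewer.camera('wrist')[100:440,180:480],'w19')
E
```

```text
19.7 [ 0.66086052 -0.04623362  0.21095567] [-0.12249791 -0.01683971  0.69752678]
1.7 [-1.5  0.3 -0.3]
1.6 [-3.1  0.6 -0.1]
1.5 [-4.7  0.9  0. ]
1.4 [-6.3  1.2  0. ]
1.3 [-7.9  1.6 -0.2]
1.2 [-9.6  1.9 -0.5]
1.1 [-11.1   2.2  -1. ]
1.0 [-12.7   2.5  -1.7]
0.9 [-14.1   2.8  -2.5]
0.8 [-15.5   3.1  -3.5]
0.7 [-16.8   3.4  -4.7]
0.6 [-17.9   3.6  -6. ]
0.5 [-19.    3.8  -7.4]
0.4 [-19.8   4.   -8.9]
0.3 [-20.5   4.1 -10.5]
0.2 [-21.1   4.2 -12.2]
0.1 [-21.4   4.3 -13.9]
```

View pics/s19.png

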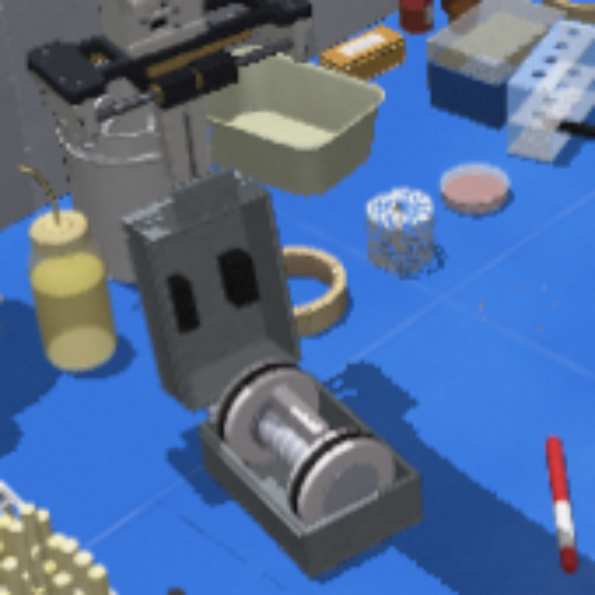

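View pics/w19.png

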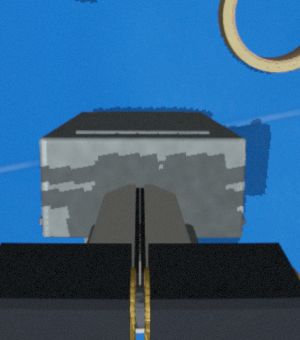

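Finger sits behind the tab, above the end wall. Pull slowly, first to about 1.4 rad.

>>> {"op": "play_rows", "data": {
  "plan": [
    {"tx": -0.8, "ty": 0.2, "tz": -0.3, "wx": 0, "wy": 0, "wz": 0, "grip": -1},
    {"tx": -1.5, "ty": 0.3, "tz": -0.3, "wx": 0, "wy": 0, "wz": 0, "grip": -1},
    {"tx": -2.3, "ty": 0.4, "tz": -0.2, "wx": 0, "wy": 0, "wz": 0, "grip": -1},
    {"tx": -3.1, "ty": 0.6, "tz": -0.1, "wx": 0, "wy": 0, "wz": 0, "grip": -1},
    {"tx": -3.9, "ty": 0.8, "tz": 0, "wx": 0, "wy": 0, "wz": 0, "grip": -1},
    {"tx": -4.7, "ty": 0.9, "tz": 0, "wx": 0, "wy": 0, "wz": 0, "grip": -1},
    {"tx": -5.5, "ty": 1.1, "tz": 0, "wx": 0, "wy": 0, "wz": 0, "grip": -1},
    {"tx": -6.3, "ty": 1.2, "tz": 0, "wx": 0, "wy": 0, "wz": 0, "grip": -1},
    {"tx": -6.3, "ty": 1.2, "tz": 0, "wx": 0, "wy": 0, "wz": 0, "grip": -1}
  ]
}}

```text
time_s: 20.7
position: [0.5969, -0.0341, 0.2115]
orientation: [0.548, 0.447, -0.547, 0.448]
contact_force: [0.1, 1.0, -0.0]
width: 0.01
```

```bash
python3 - <<'E'
from way import *
table(np.arange(1.4,0.05,-.1))
s_=viewer.camera('scene');save(cv2.resize(over(s_,'scene',lidpts(1.4))[170:340,160:330],None,fx=3.5,fy=3.5),'s20')
E
```

```text
20.7 [ 0.59685849 -0.0340527   0.21146989] [ 0.14659773  0.96382307 -0.00527776]
1.4 [ 0.1  0.  -0. ]
1.3 [-1.5  0.4 -0.2]
1.2 [-3.2  0.7 -0.5]
1.1 [-4.7  1.  -1.1]
1.0 [-6.3  1.3 -1.7]
0.9 [-7.7  1.6 -2.6]
0.8 [-9.1  1.9 -3.6]
0.7 [-10.4   2.2  -4.7]
0.6 [-11.5   2.4  -6. ]
0.5 [-12.6   2.6  -7.4]
0.4 [-13.4   2.8  -8.9]
0.3 [-14.1   2.9 -10.5]
0.2 [-14.7   3.  -12.2]
0.1 [-15.    3.1 -13.9]
```

View pics/s20.png

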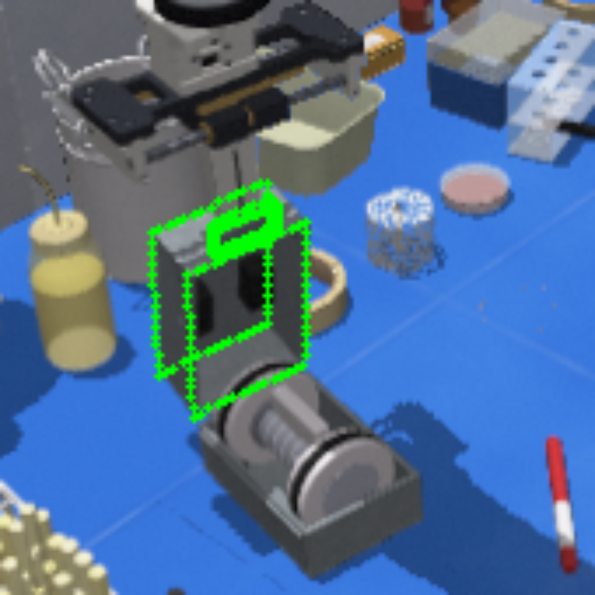

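>>> {"op": "play_rows", "data": {
  "plan": [
    {"tx": -0.7, "ty": 0.2, "tz": -0.1, "wx": 0, "wy": 0, "wz": 0, "grip": -1},
    {"tx": -1.5, "ty": 0.4, "tz": -0.2, "wx": 0, "wy": 0, "wz": 0, "grip": -1},
    {"tx": -2.4, "ty": 0.5, "tz": -0.3, "wx": 0, "wy": 0, "wz": 0, "grip": -1},
    {"tx": -3.2, "ty": 0.7, "tz": -0.5, "wx": 0, "wy": 0, "wz": 0, "grip": -1},
    {"tx": -4.0, "ty": 0.9, "tz": -0.8, "wx": 0, "wy": 0, "wz": 0, "grip": -1},
    {"tx": -4.7, "ty": 1.0, "tz": -1.1, "wx": 0, "wy": 0, "wz": 0, "grip": -1},
    {"tx": -5.5, "ty": 1.2, "tz": -1.4, "wx": 0, "wy": 0, "wz": 0, "grip": -1},
    {"tx": -6.3, "ty": 1.3, "tz": -1.7, "wx": 0, "wy": 0, "wz": 0, "grip": -1},
    {"tx": -7.0, "ty": 1.5, "tz": -2.1, "wx": 0, "wy": 0, "wz": 0, "grip": -1},
    {"tx": -7.7, "ty": 1.6, "tz": -2.6, "wx": 0, "wy": 0, "wz": 0, "grip": -1},
    {"tx": -8.4, "ty": 1.8, "tz": -3.1, "wx": 0, "wy": 0, "wz": 0, "grip": -1},
    {"tx": -9.1, "ty": 1.9, "tz": -3.6, "wx": 0, "wy": 0, "wz": 0, "grip": -1}
  ]
}}

```text
time_s: 21.95
position: [0.506, -0.0149, 0.1751]
orientation: [0.548, 0.447, -0.547, 0.448]
contact_force: [1.2, 1.4, -0.3]
width: 0.005
```

```bash
python3 - <<'E'
from way import *
table(np.arange(.9,-0.05,-.1))
s_=viewer.camera('scene');save(cv2.resize(over(s_,'scene',lidpts(.8))[170:340,160:330],None,fx=3.5,fy=3.5),'s21')
E
```

```text
21.95 [ 0.50595421 -0.01493159  0.17506374] [ 1.23912028  1.37813043 -0.31903984]
0.9 [ 1.3 -0.3  1.1]
0.8 [-0.  -0.   0.1]
0.7 [-1.3  0.2 -1.1]
0.6 [-2.5  0.5 -2.4]
0.5 [-3.5  0.7 -3.8]
0.4 [-4.3  0.9 -5.3]
0.3 [-5.   1.  -6.9]
0.2 [-5.6  1.1 -8.6]
0.1 [ -5.9   1.2 -10.3]
0.0 [ -6.1   1.2 -12.1]
```

View pics/s21.png

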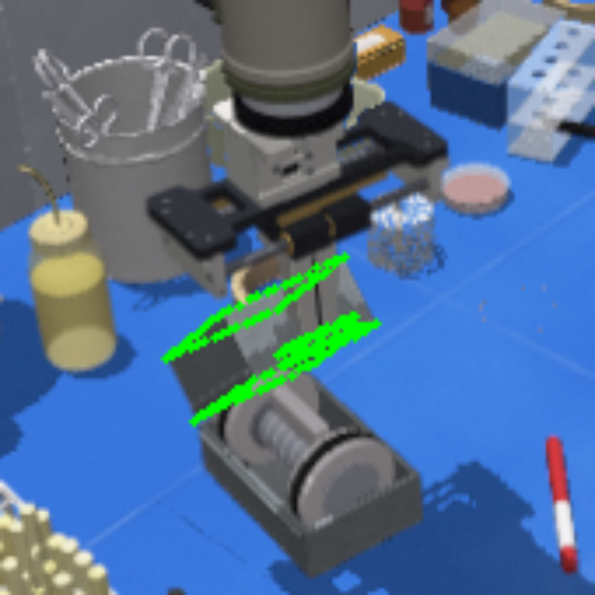

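>>> {"op": "play_rows", "data": {
  "plan": [
    {"tx": -0.7, "ty": 0.1, "tz": -0.5, "wx": 0, "wy": 0, "wz": 0, "grip": -1},
    {"tx": -1.3, "ty": 0.2, "tz": -1.1, "wx": 0, "wy": 0, "wz": 0, "grip": -1},
    {"tx": -1.9, "ty": 0.4, "tz": -1.7, "wx": 0, "wy": 0, "wz": 0, "grip": -1},
    {"tx": -2.5, "ty": 0.5, "tz": -2.4, "wx": 0, "wy": 0, "wz": 0, "grip": -1},
    {"tx": -3.0, "ty": 0.6, "tz": -3.1, "wx": 0, "wy": 0, "wz": 0, "grip": -1},
    {"tx": -3.5, "ty": 0.7, "tz": -3.8, "wx": 0, "wy": 0, "wz": 0, "grip": -1},
    {"tx": -3.9, "ty": 0.8, "tz": -4.5, "wx": 0, "wy": 0, "wz": 0, "grip": -1},
    {"tx": -4.3, "ty": 0.9, "tz": -5.3, "wx": 0, "wy": 0, "wz": 0, "grip": -1},
    {"tx": -4.7, "ty": 1.0, "tz": -6.1, "wx": 0, "wy": 0, "wz": 0, "grip": -1},
    {"tx": -5.0, "ty": 1.0, "tz": -6.9, "wx": 0, "wy": 0, "wz": 0, "grip": -1},
    {"tx": -5.4, "ty": 1.1, "tz": -7.7, "wx": 0, "wy": 0, "wz": 0, "grip": -1},
    {"tx": -5.6, "ty": 1.1, "tz": -8.6, "wx": 0, "wy": 0, "wz": 0, "grip": -1}
  ]
}}

```text
time_s: 23.2
position: [0.4477, -0.0037, 0.0876]
orientation: [-0.547, -0.447, 0.548, -0.448]
contact_force: [-0.1, -0.2, 0.7]
width: 0.004
```

```bash
python3 - <<'E'
from way import *
table([.2,.15,.1,.05,0])
s_=viewer.camera('scene');save(cv2.resize(s_[170:340,160:330],None,fx=3.5,fy=3.5),'s22')
E
```

```text
23.2 [ 0.4476857  -0.00369077  0.08761838] [-0.11216859 -0.19797496  0.71766326]
0.2 [ 0.3 -0.   0.2]
0.15 [ 0.   0.  -0.7]
0.1 [-0.1  0.1 -1.6]
0.05 [-0.2  0.1 -2.4]
0 [-0.3  0.1 -3.3]
```

View pics/s22.png

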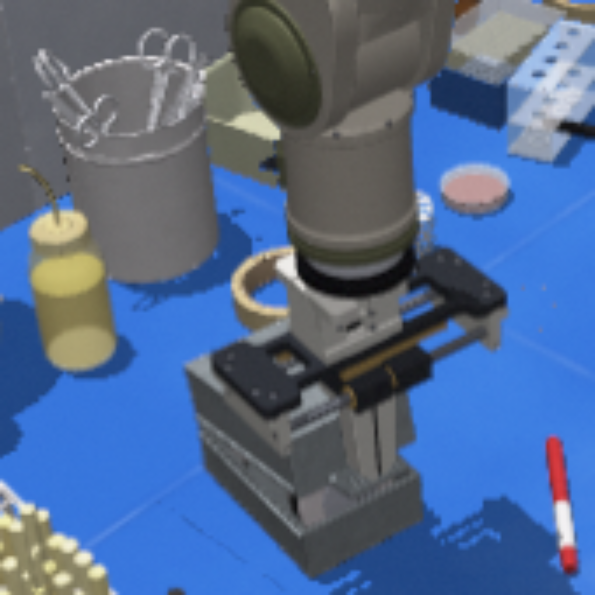

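>>> {"op": "play_rows", "data": {
  "plan": [
    {"tx": 0.1, "ty": 0, "tz": -0.5, "wx": 0, "wy": 0, "wz": 0, "grip": -1},
    {"tx": 0, "ty": 0, "tz": -1.0, "wx": 0, "wy": 0, "wz": 0, "grip": -1},
    {"tx": -0.1, "ty": 0, "tz": -1.5, "wx": 0, "wy": 0, "wz": 0, "grip": -1},
    {"tx": -0.1, "ty": 0, "tz": -2.0, "wx": 0, "wy": 0, "wz": 0, "grip": -1},
    {"tx": -0.1, "ty": 0, "tz": -2.4, "wx": 0, "wy": 0, "wz": 0, "grip": -1},
    {"tx": -0.1, "ty": 0, "tz": -2.7, "wx": 0, "wy": 0, "wz": 0, "grip": -1},
    {"tx": -0.1, "ty": 0, "tz": -3.0, "wx": 0, "wy": 0, "wz": 0, "grip": -1},
    {"tx": -0.1, "ty": 0, "tz": -3.0, "wx": 0, "wy": 0, "wz": 0, "grip": -1}
  ]
}}

```text
time_s: 24.05
position: [0.446, -0.0038, 0.0563]
orientation: [-0.546, -0.448, 0.548, -0.447]
contact_force: [1.0, -0.5, 0.8]
width: 0.004
```

>>> {"op": "play_rows", "data": {
  "plan": [
    {"tx": 0, "ty": 0, "tz": -0.15, "wx": 0, "wy": 0, "wz": 0, "grip": -1},
    {"tx": 0, "ty": 0, "tz": -0.3, "wx": 0, "wy": 0, "wz": 0, "grip": -1},
    {"tx": 0, "ty": 0, "tz": -0.3, "wx": 0, "wy": 0, "wz": 0, "grip": -1}
  ]
}}

```text
time_s: 24.35
position: [0.4461, -0.0038, 0.0544]
orientation: [-0.547, -0.448, 0.548, -0.448]
contact_force: [-2.9, -0.1, 23.2]
width: 0.008
```

```bash
python3 - <<'E'
from way import *
table([0])
s_=viewer.camera('scene');save(cv2.resize(s_[220:340,180:310],None,fx=4.5,fy=4.5),'s23')
E
```

```text
24.35 [ 0.4461391  -0.0038288   0.05437955] [-2.88262824 -0.09531216 23.22663233]
0 [-0.1  0.1  0. ]
```

View pics/s23.png

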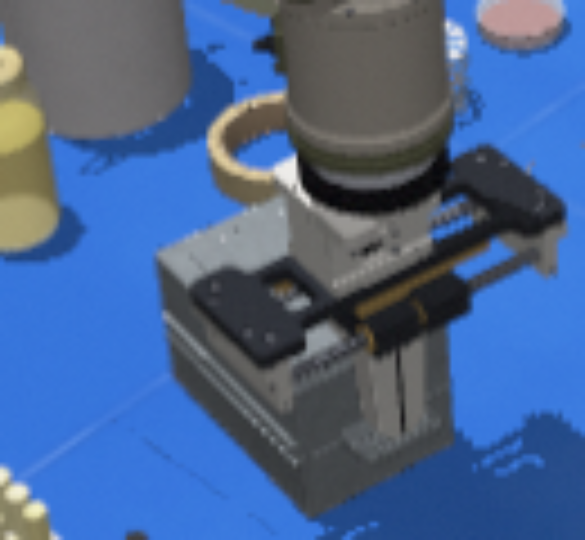

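>>> {"op": "play_rows", "data": {
  "plan": [
    {"tx": 0, "ty": 0, "tz": 0.3, "wx": 0, "wy": 0, "wz": 0, "grip": -1},
    {"tx": -0.2, "ty": 0, "tz": 1.5, "wx": 0, "wy": 0, "wz": 0, "grip": -1},
    {"tx": -0.5, "ty": 0, "tz": 4, "wx": 0, "wy": 0, "wz": 0, "grip": -1},
    {"tx": -1, "ty": -2, "tz": 8, "wx": 0, "wy": 0, "wz": 0, "grip": -1},
    {"tx": -1, "ty": -5, "tz": 12, "wx": 0, "wy": 0, "wz": 0, "grip": -1},
    {"tx": -1, "ty": -9, "tz": 15, "wx": 0, "wy": 0, "wz": 0, "grip": -1},
    {"tx": -1, "ty": -13, "tz": 18, "wx": 0, "wy": 0, "wz": 0, "grip": -1},
    {"tx": -1, "ty": -17, "tz": 18, "wx": 0, "wy": 0, "wz": 0, "grip": -1},
    {"tx": -1, "ty": -20, "tz": 18, "wx": 0, "wy": 0, "wz": 0, "grip": -1},
    {"tx": -1, "ty": -20, "tz": 18, "wx": 0, "wy": 0, "wz": 0, "grip": -1},
    {"tx": -1, "ty": -20, "tz": 18, "wx": 0, "wy": 0, "wz": 0, "grip": -1}
  ]
}}

```text
time_s: 25.5
position: [0.4356, -0.204, 0.2347]
orientation: [-0.547, -0.447, 0.548, -0.447]
contact_force: [-0.1, 0.7, 0.2]
width: 0.003
```

```bash
python3 - <<'E'
from h import *
print(state()['time_s'],state()['position'])
s_=viewer.camera('scene');save(s_,'s24');save(cv2.resize(s_[230:345,180:310],None,fx=5,fy=5,interpolation=2),'s24z')
save(cv2.resize(over(s_,'scene',lidpts(0))[230:345,180:310],None,fx=5,fy=5),'s24o')
save(viewer.camera('top'),'t24')
E
```

```text
25.5 [ 0.43558422 -0.20399564  0.23473969]
```

View pics/s24z.png

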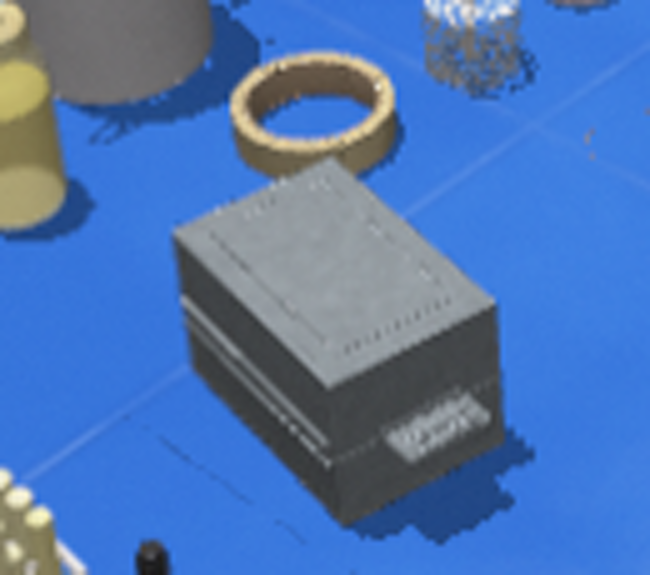

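View pics/s24o.png

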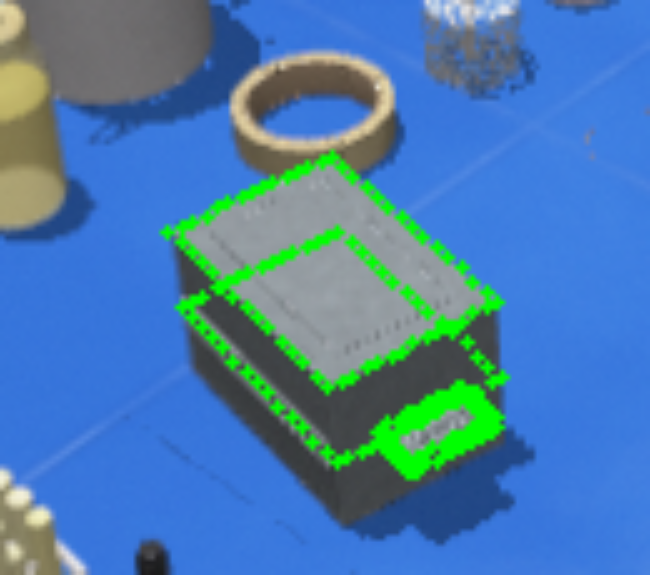

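View pics/t24.png

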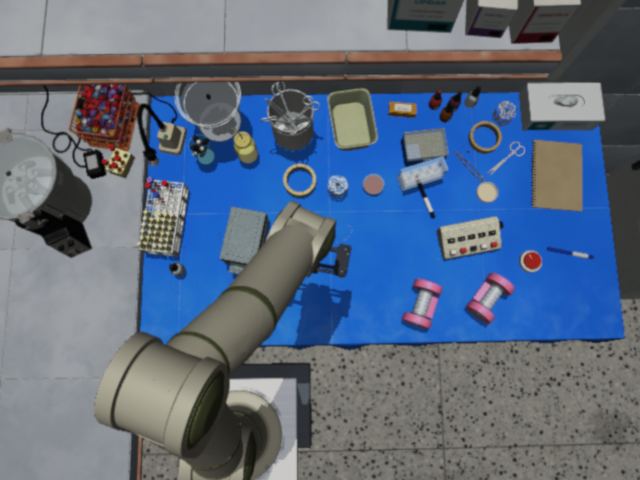

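```bash
python3 -c "
from h import *
print(sign_off())"
```

```text
the job is handed in; nothing more can be done
None
```

The cartridge is in the lower half of the case with its rib up, and the lid is closed. I handed the job in at about 25.6 s of the 72 s allowed; no verdict was given.

- **Rolling:** I rolled the white, black-banded reel on the table with the closed fingers under its rib. It went about 6–7° past upright. Closing the jaws on the rib while it still lay on the table turned it back, and rib and core were then in line in the wrist picture.
- **Placing:** I lifted it only after that and lowered it into the tray. Touchdown pushed back with about 4.5 N. The pictures after release showed it lying inside the rim with the rib centred and up.
- **Lid:** I drew the lid down by its tab along its arc. The last push pressed with about 23 N, and the tab ended at 54.4 mm against the 54.5 mm expected when closed. The scene picture with the arm clear shows the rims meeting, and the closed-lid outline fits to within about 2 pixels.

**What went less well:**
- On the first approach the finger most likely brushed the rib. The cartridge moved about 22 mm before the planned roll, sliding a little as well as rolling, but stayed on the table.
- My first estimate of where the case stood was a few millimetres off. I corrected it with the scene and wrist pictures before placing.
- The other things on the table show no movement in the last pictures. In the last top picture the arm hides the marker; earlier scene pictures show it in its place.

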